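# Clear the casting bench into the drying cabinet

### The job

Clear the casting bench: first slide the taped-up plaster mould out of the way to the middle of the blue tape square, without lifting it or tipping it over. Then reach into the narrow bays of the drying cabinet and hang every pail that is on the bench by its bail on the hook of its own colour, never touching the cabinet's walls or posts with hand or pail; leave the pails hanging still, the mould still in its square, and the bottle, the jar and the small mould undisturbed.

Things in the scene. Friction and masses are not known exactly. Their poses are not given: they have to be found in the camera images.
- mould: Loose white plaster mould (two halves strapped together with brown tape), a block 100 (its x) x 90 (its y) x 75 mm high, about 0.8 kg; origin: centre of its underside, z up. Too wide to pick up: it slides on the bench when pushed low on a side. It may be bumped during the job.
- mark: Square outline of blue tape stuck flat on the bench, 200 mm over all, tape 12 mm wide, no height to speak of; origin: its centre.
- cabinet: Fixed drying cabinet, 458 mm wide (y), open at front (-x, robot side) and top. Origin: on the bench, midway along the row of hooks, below the line of hook seats. Five upright dividers with front posts 12 mm wide, 155 mm high, at y = -220, -110, 0, 110, 220 mm leave four bays 98 mm wide, one hook in the middle of each. Dividers' front edges at x = -48 mm; floor 8 mm thick.
- cabinet_back (a point): Middle of the top edge of the cabinet's clear back panel, on its inner side: x = +70, z = 190 mm in the cabinet's frame. The wooden top rail here is the highest part of the cabinet, from x = 67 to 83 mm.
- hook_blue: Fixed steel hook, blue plate behind it, blue tab on the top rail above. Origin: its seat (lowest point of its upper side, where a bail rests), 155 mm above the bench, 70 mm before the back panel; +x to the back, y along the cabinet. Rod 10 mm thick from the back; tip turned up, ending 26 mm in front (-x) of the seat, 15 mm above it; underside 10 mm below the seat; rises behind it to 13 mm above.
- pail_blue: Lidded blue sample pail, about 0.16 kg, upright on the bench, or absent. Origin: centre of its underside. 60 mm across, lid top at z = 72 mm; above it a stiff bail (rod 8 mm) in its own y-z plane, 66 mm wide, its bar rising gently to the middle. On the middle a blue square grip block, 26 x 26 mm, z = 136 to 170 mm, sides along the pail's x and y.
- bar_blue (a point): Point on the blue pail: underside of the bail's bar at its middle, 125 mm above the pail's underside; it rests on the hook's seat when the pail hangs, with the bar across the hook (pail y along the hook's y, either way round).
- hook_red: Fixed steel hook, red plate behind it, red tab on the top rail above. Origin: its seat (lowest point of its upper side, where a bail rests), 155 mm above the bench, 70 mm before the back panel; +x to the back, y along the cabinet. Rod 10 mm thick from the back; tip turned up, ending 26 mm in front (-x) of the seat, 15 mm above it; underside 10 mm below the seat; rises behind it to 13 mm above.
- pail_red: Lidded red sample pail, about 0.16 kg, upright on the bench, or absent. Origin: centre of its underside. 60 mm across, lid top at z = 72 mm; above it a stiff bail (rod 8 mm) in its own y-z plane, 66 mm wide, its bar rising gently to the middle. On the middle a red square grip block, 26 x 26 mm, z = 136 to 170 mm, sides along the pail's x and y.
- bar_red (a point): Point on the red pail: underside of the bail's bar at its middle, 125 mm above the pail's underside; it rests on the hook's seat when the pail hangs, with the bar across the hook (pail y along the hook's y, either way round).
- hook_green: Fixed steel hook, green plate behind it, green tab on the top rail above. Origin: its seat (lowest point of its upper side, where a bail rests), 155 mm above the bench, 70 mm before the back panel; +x to the back, y along the cabinet. Rod 10 mm thick from the back; tip turned up, ending 26 mm in front (-x) of the seat, 15 mm above it; underside 10 mm below the seat; rises behind it to 13 mm above.
- pail_green: Lidded green sample pail, about 0.16 kg, upright on the bench, or absent. Origin: centre of its underside. 60 mm across, lid top at z = 72 mm; above it a stiff bail (rod 8 mm) in its own y-z plane, 66 mm wide, its bar rising gently to the middle. On the middle a green square grip block, 26 x 26 mm, z = 136 to 170 mm, sides along the pail's x and y.
- bar_green (a point): Point on the green pail: underside of the bail's bar at its middle, 125 mm above the pail's underside; it rests on the hook's seat when the pail hangs, with the bar across the hook (pail y along the hook's y, either way round).
- hook_yellow: Fixed steel hook, yellow plate behind it, yellow tab on the top rail above. Origin: its seat (lowest point of its upper side, where a bail rests), 155 mm above the bench, 70 mm before the back panel; +x to the back, y along the cabinet. Rod 10 mm thick from the back; tip turned up, ending 26 mm in front (-x) of the seat, 15 mm above it; underside 10 mm below the seat; rises behind it to 13 mm above.
- pail_yellow: Lidded yellow sample pail, about 0.16 kg, upright on the bench, or absent. Origin: centre of its underside. 60 mm across, lid top at z = 72 mm; above it a stiff bail (rod 8 mm) in its own y-z plane, 66 mm wide, its bar rising gently to the middle. On the middle a yellow square grip block, 26 x 26 mm, z = 136 to 170 mm, sides along the pail's x and y.
- bar_yellow (a point): Point on the yellow pail: underside of the bail's bar at its middle, 125 mm above the pail's underside; it rests on the hook's seat when the pail hangs, with the bar across the hook (pail y along the hook's y, either way round).
- squeeze_bottle: Bystander: white squeeze bottle with a red cap, 60 mm across, 150 mm tall; origin: centre of its underside.
- slip_jar: Bystander: terracotta coloured jar, 80 mm across, 100 mm tall; origin: centre of its underside.
- small_mould: Bystander: small plaster mould with one brown tape band, 80 x 110 x 70 mm high; origin: centre of its underside.

How it is judged:
By the outcome, as a careful person would: the job done as asked, in the order asked, and still so for the second after the job is handed in, with the robot touching nothing.
Of pail_blue, pail_red, pail_green, pail_yellow only 3 to 4 are there at a start; the rules pass over those that are not, and their reading is None.
At some moment in a run one of mould may be knocked a few centimetres aside while the robot is not near it.
It also fails if it takes over 210 s, if anything falls off the work surface, if the arm or the gripper's body presses on something with over 40 N, if the wrist force passes 120 N, or if a joint passes its speed limit or range.

### The arm

A 6-joint arm with a two-finger parallel gripper is mounted at the origin on the work surface. World frame = base frame: x ahead of the robot, y to its left, z up, the work surface at z = 0. Lengths are in m, angles in rad, forces in N, time in s.
With the tool pointing down it reaches from about 0.35 to 0.975 m from the base axis. Payload 4.9 kg.
Tool frame: the origin (TCP) lies at the very end of the fingers, on their centre line; the grasp point (between the pads) lies 19 mm behind it; z points along the fingers, x is the direction in which the jaws open and shut, and the axes are right-handed (so a half turn about z gives the same grasp; the last joint's range is limited). The gripper opens to 85 mm and grips with 20 to 120 N. Pads are 22 mm wide; open, the fingers measure 114 mm over their backs; the gripper's body (76 mm by 85 mm) begins 54 mm behind the grasp point. The pads swing forward as they close: fully open they stand 13 mm farther back than shut.
Start: joints at [1.026, 0.053, 1.613, -0, 1.476, -0.119], TCP at [0.258, 0.569, 0.199] pointing down, gripper open.
Joint ranges: [-3.01, 3.01], [-1.01, 2.22], [0.06, 2.58], [-1.02, 4.17], [0.09, 2.62], [-3.14, 3.14]. Speed limits (rad/s): [2.57, 2.57, 3.14, 3.14, 3.14, 3.14].

### API

Orientations are given as a unit quaternion [w, x, y, z].
In Python, from plant import * gives the robot as it stands.
- The arm moves only by the shell command python3 -m inch 'ROWS'. ROWS is text: rows parted by semicolons, each of 7 numbers parted by spaces: the shift along the tool's x, y, z in m, then the turn, a rotation vector about the tool's x, y, z in rad, then the closure, from 0 (fully open) to 1 (shut). A call has 1 to 10 rows; each row shifts and turns the commanded pose from where the row before left it, along the tool's axes as they then stand; what a row does not reach is not made up. A row lasts 1/12 s, in which the tool goes at most 41.7 mm and 7.16 degrees, less where a joint would pass 70% of its speed; a pose out of reach is approached as far as the arm can. A call with a gripper value outside its range is refused whole. The fingers move at their own pace and stop on an object; the grip force is fixed at half the most. Time passes only in rows, so rows that do not move let the fingers close. It gives the time, the measured TCP pose, the force and the opening at its end, in the units of the state.
- state(): the state, without advancing time (a new reading comes with each control period).
- grab_frame(name): name is "side" or "top" or "wrist"; returns the picture (384x512x3 uint8, blue, green, red); there is no depth.
- camera_info(name): a dict with "vertical_fov" (degrees; the focal length in pixels is half the picture's height over the tangent of half this angle, whatever the lens; pixels are square), "cx", "cy" (the principal point, pixels), "origin" and "rotation" of the camera in the world. Camera axes: x right, y down, z forward; pixel columns grow to the right and rows downward; lengths in m; the calibration is good to about 2 mm. A picture is of the moment at which its call begins: read the wrist's pose just before it. camera_info takes no time and is no camera call; for the wrist camera it gives the pose at the moment of the call.
- job_done(): hands the job in, once; it reports no verdict.
The state is a dict: "time": time; "joint_pos": joint angles; "joint_vel": joint speeds; "joint_efforts": joint torques, N m; "tool_pos": TCP position; "tool_rot": TCP orientation; "contact_force": force on the tool from outside, world axes, zero at the start; "ft_torque": the same for the moment, N m; "gripper_width": opening from 0.0 (shut) to 1.0 (fully open).
Only numpy, scipy, OpenCV 4.12 (cv2) and the standard library are available. Lean on these libraries where they do the work, as an engineer would, in place of code of your own. Each camera call takes 0.05 s, during which the arm holds its last target.

## Working session

There is one attempt and no reset: what is moved stays moved. The work goes in short steps, Python scripts to look and compute and a shell command to move; the robot and the scene stay as the last step left them, time stands still between calls to the robot, and variables do not carry over. Pictures are saved under pics/ and viewed, and the job is handed in when it is done.

```bash
ls; mkdir -p pics; python3 - <<'E'
from plant import *
import cv2
print(state())
for n in("side","top","wrist"):
    print(n,camera_info(n)); cv2.imwrite(f"pics/{n}0.png",grab_frame(n))
E
```

```text
pics
{'time': 0.0, 'joint_pos': array([ 1.02599546e+00,  5.33958202e-02,  1.61432909e+00,  3.21453722e-05,
        1.47599818e+00, -1.19002322e-01]), 'joint_vel': array([-1.16766963e-03, -1.34372530e-04,  9.01442812e-04,  1.63638136e-04,
        5.77174345e-04,  6.85730966e-05]), 'joint_efforts': array([ 1.23117476e-03, -3.93671143e+01, -3.70178354e+01, -6.48809373e-05,
        6.86677377e-03, -3.58735360e-05]), 'tool_pos': array([0.25777886, 0.56858964, 0.19771798]), 'tool_rot': array([ 4.52302603e-04,  8.40550222e-01,  5.41732582e-01, -9.64556321e-04]), 'contact_force': array([-0.3130154 ,  0.35822722, -0.39124257]), 'ft_torque': array([-0.01052448, -0.01024449, -0.02579403]), 'gripper_width': 0.9994093507203808}
side {'vertical_fov': 48.57957514903991, 'cx': 251.00586546568877, 'cy': 184.0353147788791, 'origin': array([-0.07649306, -0.63153852,  1.15784064]), 'rotation': array([-0.32750104,  0.86637871, -0.35492309,  0.12712432])}
top {'vertical_fov': 51.088902566632754, 'cx': 249.0350828335744, 'cy': 188.208035801212, 'origin': array([0.47518073, 0.03087108, 1.25018053]), 'rotation': array([ 0.03137935, -0.70521177,  0.70768754, -0.02949625])}
wrist {'vertical_fov': 70.23522964244015, 'cx': 256.26412716064885, 'cy': 190.8230309668891, 'origin': array([0.18715846, 0.6011598 , 0.3731916 ]), 'rotation': array([0.12882395, 0.83076458, 0.53526291, 0.08202573])}
```

View pics/side0.png

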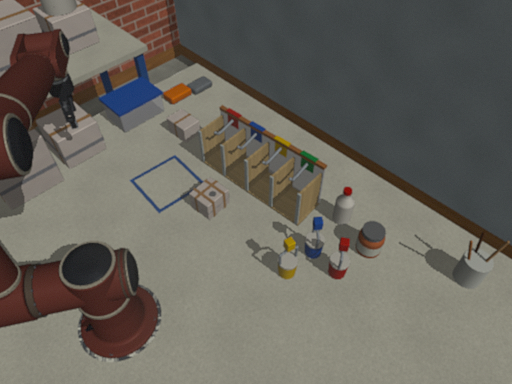

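View pics/top0.png

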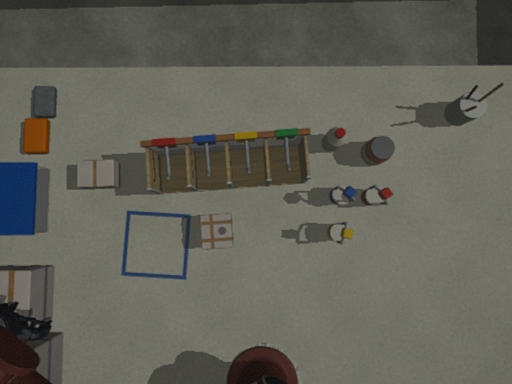

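View pics/wrist0.png

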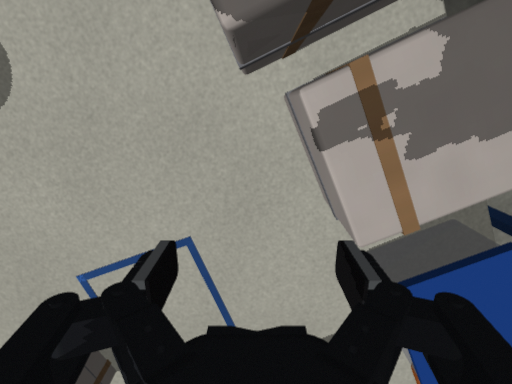

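```bash
cat > h.py <<'E'
import numpy as np, cv2
from plant import *
from scipy.spatial.transform import Rotation as R
def K(i): return (384/2)/np.tan(np.radians(i["vertical_fov"])/2)
def Rm(i):
    q=i["rotation"]; return R.from_quat([q[1],q[2],q[3],q[0]]).as_matrix()
def ray(i,uv):
    d=np.array([(uv[0]-i["cx"])/K(i),(uv[1]-i["cy"])/K(i),1.]); return i["origin"],Rm(i)@d
def plane(i,uv,z):
    o,d=ray(i,uv); return o+d*(z-o[2])/d[2]
def proj(i,p):
    c=Rm(i).T@(np.array(p)-i["origin"]); return np.array([i["cx"]+K(i)*c[0]/c[2],i["cy"]+K(i)*c[1]/c[2]])
def tri(l):
    A=np.zeros((3,3));b=np.zeros(3)
    for i,uv in l:
        o,d=ray(i,uv); d=d/np.linalg.norm(d);P=np.eye(3)-np.outer(d,d);A+=P;b+=P@o
    p=np.linalg.solve(A,b)
    res=[np.linalg.norm(np.cross(p-o,d/np.linalg.norm(d))) for o,d in (ray(i,u) for i,u in l)]
    return p,res
def crop(n,im,x0,y0,x1,y1,s):
    cv2.imwrite(f"pics/{n}.png",cv2.resize(im[y0:y1,x0:x1],None,fx=s,fy=s,interpolation=cv2.INTER_CUBIC))
HSV={"blue":((105,120,60),(125,255,255)),"yellow":((22,130,80),(34,255,255)),"green":((45,100,40),(80,255,255))}
def mask(im,c):
    h=cv2.cvtColor(im,cv2.COLOR_BGR2HSV)
    if c=="red": return cv2.inRange(h,(0,160,90),(6,255,255))|cv2.inRange(h,(174,160,90),(180,255,255))
    return cv2.inRange(h,*HSV[c])
def blobs(im,c,amin=15):
    n,l,s,ct=cv2.connectedComponentsWithStats(mask(im,c))
    return [(ct[k].round(1).tolist(),s[k].tolist()) for k in range(1,n) if s[k][4]>=amin]
E
python3 - <<'E'
from h import *
for n in("side","top"):
    im=cv2.imread(f"pics/{n}0.png")
    i=camera_info(n); print(n,proj(i,[.258,.569,.198]))
    for c in("red","blue","yellow","green"):print(c,blobs(im,c))
im=cv2.imread("pics/top0.png")
crop("t_cab",im,110,120,310,290,4); crop("t_pail",im,270,120,410,260,5)
im=cv2.imread("pics/side0.png")
crop("s_pail",im,260,150,400,290,5);crop("s_cab",im,125,95,335,225,3.8)
E
```

```text
side [ 78.40709827 129.03844957]
red [([233.1, 112.8], [226, 109, 15, 9, 53]), ([347.7, 190.5], [344, 187, 8, 8, 49]), ([344.0, 243.9], [340, 238, 9, 13, 102]), ([339.6, 274.0], [335, 270, 11, 9, 63])]
blue [([130.1, 91.9], [99, 55, 63, 62, 1528]), ([256.7, 126.1], [250, 122, 15, 9, 57]), ([258.5, 137.0], [256, 133, 5, 9, 28]), ([185.5, 167.1], [169, 156, 33, 26, 54]), ([151.8, 197.5], [131, 179, 50, 33, 91]), ([317.7, 222.9], [314, 217, 9, 13, 102]), ([313.5, 252.6], [307, 247, 14, 11, 93])]
yellow [([281.9, 140.6], [274, 136, 17, 11, 77]), ([280.8, 149.2], [275, 143, 12, 14, 67]), ([289.4, 243.6], [284, 237, 12, 15, 124]), ([286.5, 273.1], [279, 268, 17, 11, 124])]
green [([308.5, 156.0], [300, 151, 18, 11, 76]), ([307.1, 164.8], [301, 158, 12, 14, 70])]
top [ 40.78093925 308.54458884]
red [([340.5, 132.1], [337, 128, 8, 9, 57]), ([163.3, 141.1], [152, 138, 23, 7, 131]), ([386.5, 192.8], [382, 188, 10, 10, 62])]
blue [([204.2, 138.2], [194, 135, 21, 7, 132]), ([17.4, 197.9], [0, 163, 37, 72, 2571]), ([350.0, 191.7], [345, 187, 11, 11, 79]), ([150.5, 246.4], [122, 211, 68, 68, 515])]
yellow [([245.0, 135.1], [234, 131, 23, 9, 153]), ([347.6, 233.2], [343, 228, 10, 11, 82])]
green [([286.2, 132.2], [275, 129, 23, 9, 148])]
```

View pics/t_cab.png

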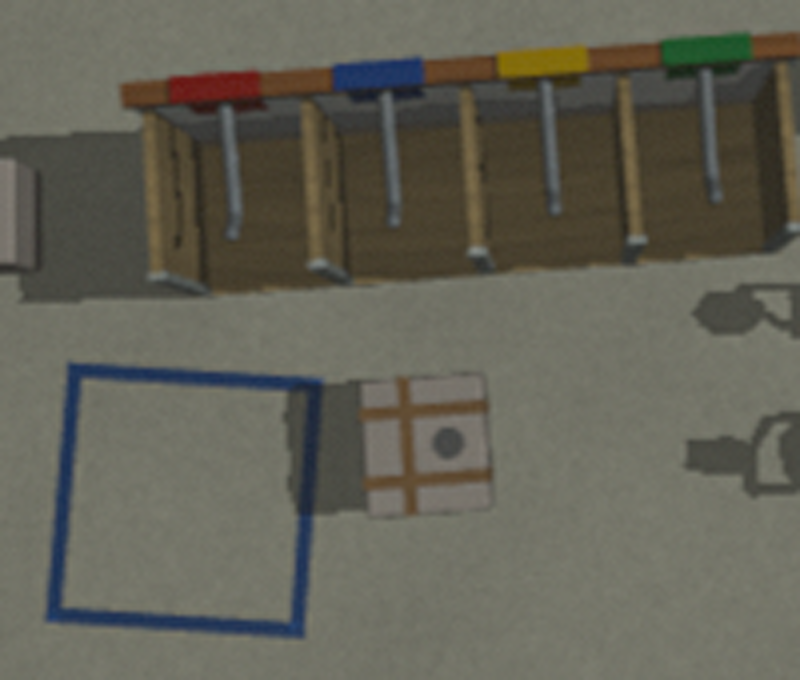

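View pics/t_pail.png

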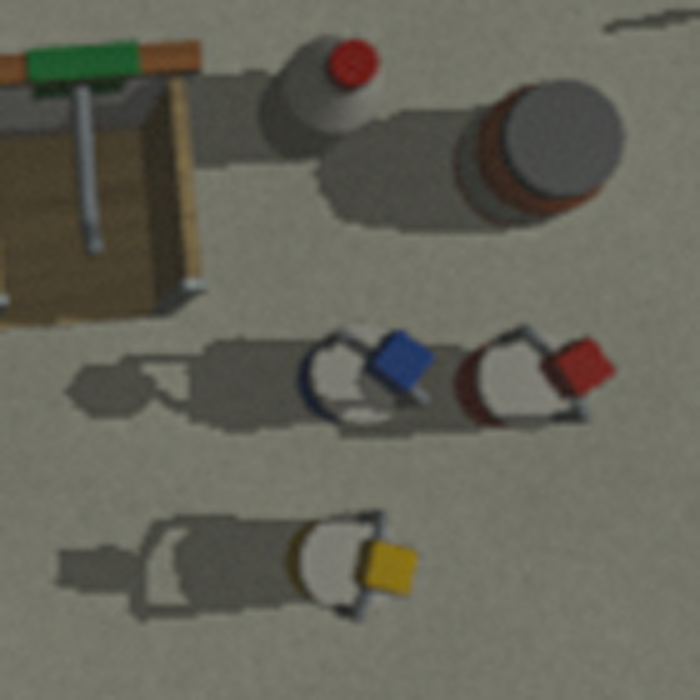

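View pics/s_cab.png

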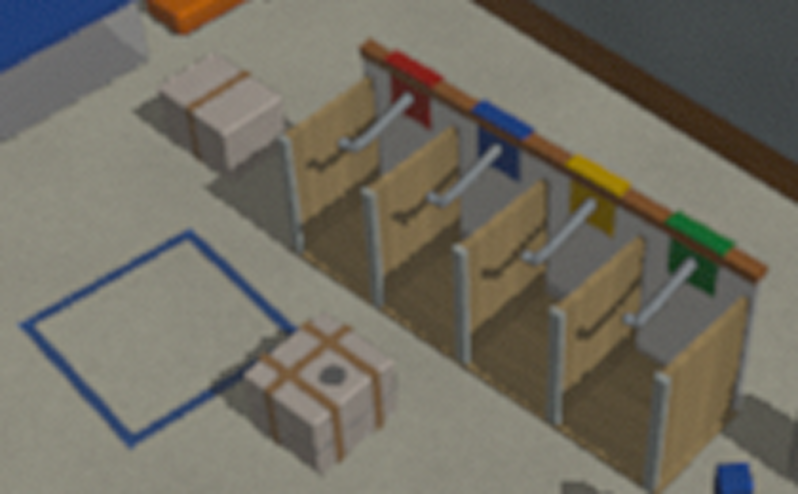

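View pics/s_pail.png

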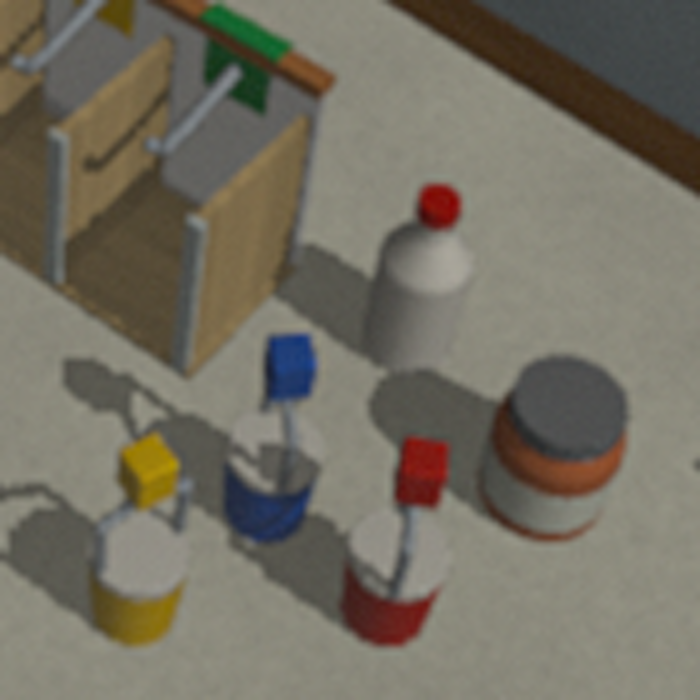

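```bash
python3 - <<'E'
from h import *
np.set_printoptions(precision=4,suppress=True)
t=camera_info("top");s=camera_info("side")
T=lambda X,Y:((X+.5)/4-.5+110,(Y+.5)/4-.5+120)
P=lambda X,Y:((X+.5)/5-.5+270,(Y+.5)/5-.5+120)
S=lambda X,Y:((X+.5)/3.8-.5+125,(Y+.5)/3.8-.5+95)
m=np.array([plane(t,T(*c),0)[:2] for c in((70,365),(322,380),(303,636),(47,620))])
print("mark",m,m.mean(0),[np.linalg.norm(m[k]-m[k-1]) for k in range(4)])
m=np.array([plane(t,T(*c),.075)[:2] for c in((361,378),(486,373),(493,510),(369,518))])
print("mould",m,m.mean(0),[np.linalg.norm(m[k]-m[k-1]) for k in range(4)])
# rail tabs: tri from blobs ; z=0.19
tab={"red":(163.3,141.1,233.1,112.8),"blue":(204.2,138.2,256.7,126.1),"yellow":(245,135.1,281.9,140.6),"green":(286.2,132.2,308.5,156.0)}
for c,v in tab.items(): print(c,plane(t,v[:2],.19),plane(s,v[2:],.19),tri([(t,v[:2]),(s,v[2:])]))
for c,a in dict(red=(233,232),blue=(394,220),yellow=(556,208),green=(716,196)).items(): print("tip",c,plane(t,T(*a),.168))
for c,a in dict(red=(347,145),blue=(435,200),yellow=(530,258),green=(631,320)).items(): print("tipS",c,plane(s,S(*a),.168))
for a in ((158,275),(320,265),(479,250),(637,240),(792,228)): print("post",plane(t,T(*a),.155))
for a in ((287,133),(372,188),(460,246),(557,310),(661,374)): print("postS",plane(s,S(*a),.155))
for a in ((122,106),(122,84)):print("rail", plane(t,T(*a),.19))
for a in ((200,44),(200,66)):print("railR", plane(t,P(*a),.19))
bl={"red":(386.5,192.8,344,243.9),"blue":(350,191.7,317.7,222.9),"yellow":(347.6,233.2,289.4,243.6)}
for c,v in bl.items(): print("blk",c,plane(t,v[:2],.17),plane(s,v[2:],.155),tri([(t,v[:2]),(s,v[2:])]))
im=cv2.imread("pics/top0.png")
for c in bl:
    n,l,st,ct=cv2.connectedComponentsWithStats(mask(im,c))
    for k in range(1,n):
        if abs(ct[k]-np.array(bl[c][:2])).max()<1:
            y,x=np.where(l==k); pts=np.array([plane(t,(a,b),.168)[:2] for a,b in zip(x,y)],np.float32)
            print(c,cv2.minAreaRect(pts))
E
```

```text
mark [[0.5137 0.4135]
 [0.5014 0.2173]
 [0.3056 0.2301]
 [0.3183 0.4267]] [0.4098 0.3219] [np.float64(0.1958458801882985), np.float64(0.19657086412972188), np.float64(0.19617381985899612), np.float64(0.19705373484732971)]
mould [[0.5012 0.1777]
 [0.5045 0.0864]
 [0.4053 0.0813]
 [0.3999 0.1712]] [0.4527 0.1291] [np.float64(0.10151724960908158), np.float64(0.0913485483653384), np.float64(0.09931153275589215), np.float64(0.0900494124928884)]
red [0.6941 0.2627 0.19  ] [0.6942 0.2662 0.19  ] (array([0.6927, 0.2627, 0.193 ]), [np.float64(0.0010889663225308167), np.float64(0.0010889663225308267)])
blue [0.7016 0.1532 0.19  ] [0.7032 0.1567 0.19  ] (array([0.7003, 0.153 , 0.1941]), [np.float64(0.0004985609056047396), np.float64(0.0004985609056044624)])
yellow [0.7096 0.0439 0.19  ] [0.7112 0.0462 0.19  ] (array([0.7088, 0.0439, 0.1931]), [np.float64(0.00016229781951497153), np.float64(0.0001622978195151037)])
green [ 0.717  -0.0666  0.19  ] [ 0.7186 -0.0629  0.19  ] (array([ 0.7156, -0.0658,  0.1944]), [np.float64(0.0005981613768586565), np.float64(0.0005981613768588467)])
tip red [0.5982 
[... 820 characters left out ...]
8593068011830973)])
blk blue [ 0.558  -0.2385  0.17  ] [ 0.5588 -0.239   0.155 ] (array([ 0.5581, -0.2407,  0.1577]), [np.float64(0.0011503709000436602), np.float64(0.001150370900043654)])
blk yellow [ 0.4469 -0.2293  0.17  ] [ 0.4483 -0.2292  0.155 ] (array([ 0.4462, -0.2314,  0.1597]), [np.float64(0.0004886988245319727), np.float64(0.0004886988245319632)])
red ((0.5546367168426514, -0.337084025144577), (0.02147650346159935, 0.02047715149819851), 32.17179489135742)
blue ((0.5584336519241333, -0.23877795040607452), (0.023741863667964935, 0.024222256615757942), 55.31638717651367)
yellow ((0.4469617009162903, -0.22971360385417938), (0.02393791638314724, 0.02335353195667267), 75.75839233398438)
```

```bash
cat >> h.py <<'E'
def need(p,yaw_deg):
    """tool-axes shift (after turning in place) and turn to reach p, yaw of tool x"""
    s=state(); q=s["tool_rot"]; M=R.from_quat([q[1],q[2],q[3],q[0]]).as_matrix()
    yaw=np.arctan2(M[1,0],M[0,0]); y=np.radians(yaw_deg)
    dz=-((y-yaw+np.pi)%(2*np.pi)-np.pi)
    d=np.array(p)-s["tool_pos"]; c,sn=np.cos(y),np.sin(y)
    print("t",round(s["time"],2),"pos",s["tool_pos"].round(4),"yaw",round(np.degrees(yaw),2),"tilt",np.degrees(np.arccos(-M[2,2])).round(2),
      "F",s["contact_force"].round(1),"w",round(s["gripper_width"],3))
    print("turn",round(dz,4),"shift",np.round([d[0]*c+d[1]*sn,d[0]*sn-d[1]*c,-d[2]],4))
E
python3 -c "
from h import *
need([.4575,.043,.19],3.2)"
python3 -m inch '0 0 0 0 0 0.121 0.3;0 0 0 0 0 0.121 0.3;0 0 0 0 0 0.121 0.3;0 0 0 0 0 0.121 0.3;0 0 0 0 0 0.121 0.3;0 0 0 0 0 0.121 0.3;0 0 0 0 0 0.121 0.3;0 0 0 0 0 0.121 0.3;0 0 0 0 0 0.121 0.3;0 0 0 0 0 0 0.3'
python3 -c "
from h import *
need([.4575,.043,.19],3.2)"
```

```text
t 0.15 pos [0.2579 0.5688 0.198 ] yaw 65.61 tilt 0.09 F [-0.4 -0.6 -0.4] w 0.999
turn 1.0892 shift [0.17   0.5361 0.008 ]
time: 0.98
tool_pos: [0.258, 0.5689, 0.1985]
tool_rot: [0.0, 1.0, 0.027, -0.0]
contact_force: [-0.1, -0.4, -0.9]
gripper_width: 0.701
t 0.98 pos [0.258  0.5689 0.1985] yaw 3.1 tilt 0.05 F [-0.1 -0.4 -0.9] w 0.701
turn -0.0018 shift [0.1698 0.5363 0.0085]
```

```bash
python3 -m inch '0.01 0.03 0 0 0 0 0.3;0.01 0.03 0 0 0 0 0.3;0.01 0.03 0 0 0 0 0.3;0.01 0.03 0 0 0 0 0.3;0.01 0.03 0 0 0 0 0.3;0.01 0.03 0 0 0 0 0.3;0.01 0.03 0 0 0 0 0.3;0.01 0.03 0 0 0 0 0.3;0.01 0.03 0 0 0 0 0.3;0.01 0.03 0 0 0 0 0.3'
python3 -m inch '0.01 0.03 0 0 0 0 0.3;0.01 0.03 0 0 0 0 0.3;0.01 0.03 0 0 0 0 0.3;0.01 0.03 0 0 0 0 0.3;0.01 0.03 0 0 0 0 0.3;0.01 0.03 0 0 0 0 0.3;0.01 0.03 0 0 0 0 0.3;0 0.025 0 0 0 0 0.3;0 0 0 0 0 0 0.3;0 0 0 0 0 0 0.3'
python3 - <<'E'
from h import *
need([.4575,.043,.014],3.2)
im=grab_frame("top");crop("t1",im,90,180,290,320,4)
E
```

```text
time: 1.82
tool_pos: [0.3749, 0.2738, 0.1989]
tool_rot: [0.0, 1.0, 0.03, 0.0]
contact_force: [0.4, -0.8, -0.3]
gripper_width: 0.7
time: 2.65
tool_pos: [0.4578, 0.0437, 0.1988]
tool_rot: [-0.0, 1.0, 0.028, -0.0]
contact_force: [0.2, 0.3, -0.1]
gripper_width: 0.697
t 2.65 pos [0.4578 0.0437 0.1988] yaw 3.19 tilt 0.04 F [ 0.2  0.3 -0.1] w 0.697
turn -0.0002 shift [-0.0003  0.0006  0.1848]
```

View pics/t1.png

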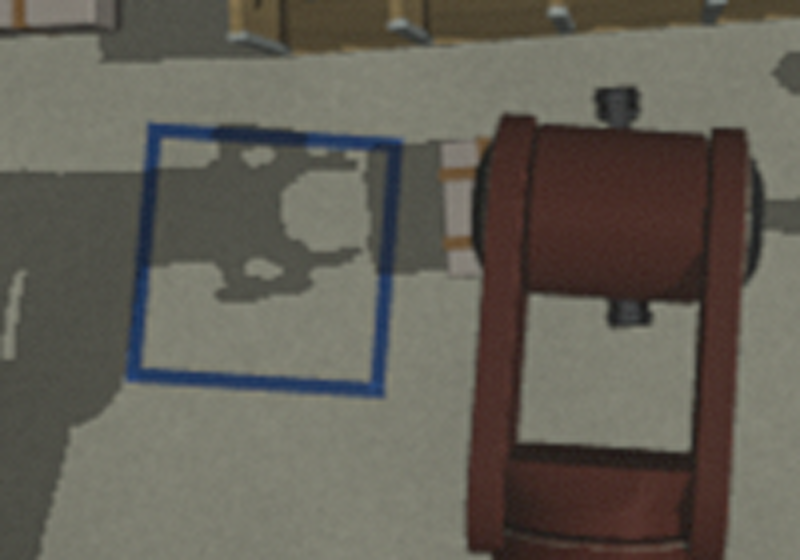

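```bash
python3 -m inch '0 0 0.025 0 0 0 0.3;0 0 0.025 0 0 0 0.3;0 0 0.025 0 0 0 0.3;0 0 0.025 0 0 0 0.3;0 0 0.025 0 0 0 0.3;0 0 0.025 0 0 0 0.3;0 0 0.02 0 0 0 0.3;0 0 0.014 0 0 0 0.3;0 0 0 0 0 0 0.3;0 0 0 0 0 0 0.3'
python3 - <<'E'
from h import *
need([.4575-.00245,.0867,.014],3.2)
need([.4098+.056*.056,.3219-.056,.014],3.2)
im=grab_frame("wrist");cv2.imwrite("pics/w1.png",im)
E
```

```text
time: 3.53
tool_pos: [0.4569, 0.0456, 0.0144]
tool_rot: [-0.0, 1.0, 0.029, -0.001]
contact_force: [0.7, -0.0, 0.7]
gripper_width: 0.696
t 3.53 pos [0.4569 0.0456 0.0144] yaw 3.36 tilt 0.12 F [ 0.7 -0.   0.7] w 0.696
turn 0.0027 shift [ 0.0004 -0.0411  0.0004]
t 3.53 pos [0.4569 0.0456 0.0144] yaw 3.36 tilt 0.12 F [ 0.7 -0.   0.7] w 0.696
turn 0.0027 shift [-0.0316 -0.2224  0.0004]
```

View pics/w1.png

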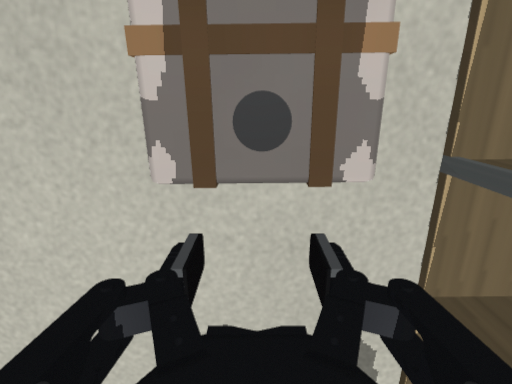

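```bash
python3 -m inch '0 -0.008 0 0 0 0 0.3;0 -0.008 0 0 0 0 0.3;0 -0.006 0 0 0 0 0.3;0 -0.006 0 0 0 0 0.3;-0.001 -0.01 0 0 0 0 0.3;-0.0016 -0.01 0 0 0 0 0.3;-0.0016 -0.01 0 0 0 0.007 0.3;-0.0016 -0.01 0 0 0 0.007 0.3;-0.0016 -0.01 0 0 0 0.007 0.3;-0.0016 -0.01 0 0 0 0.007 0.3'
python3 -m inch '-0.0016 -0.01 0 0 0 0.007 0.3;-0.0016 -0.01 0 0 0 0.007 0.3;-0.0016 -0.01 0 0 0 0.007 0.3;-0.002 -0.01 0 0 0 0.007 0.3;-0.002 -0.01 0 0 0 0.007 0.3;-0.002 -0.01 0 0 0 0.007 0.3;-0.002 -0.01 0 0 0 0.007 0.3;-0.002 -0.008 0 0 0 0.007 0.3;-0.002 -0.005 0 0 0 0.007 0.3;0 0 0 0 0 0 0.3'
python3 - <<'E'
from h import *
need([.4063,.266,.014],-3.6)
im=grab_frame("wrist");cv2.imwrite("pics/w2.png",im)
E
```

```text
time: 4.42
tool_pos: [0.445, 0.1314, 0.0157]
tool_rot: [0.002, 1.0, 0.014, 0.001]
contact_force: [1.6, -7.5, 1.2]
gripper_width: 0.701
time: 5.25
tool_pos: [0.4276, 0.2157, 0.0156]
tool_rot: [0.0, 1.0, -0.017, 0.001]
contact_force: [0.5, -1.3, 1.2]
gripper_width: 0.704
t 5.25 pos [0.4276 0.2157 0.0156] yaw -1.95 tilt 0.09 F [ 0.5 -1.3  1.2] w 0.704
turn 0.0289 shift [-0.0245 -0.0489  0.0016]
```

View pics/w2.png

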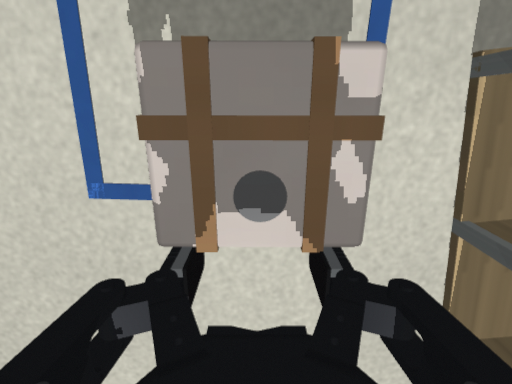

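```bash
python3 -m inch '-0.004 -0.008 0 0 0 0.007 0.3;-0.004 -0.008 0 0 0 0.007 0.3;-0.004 -0.008 0 0 0 0.007 0.3;-0.004 -0.008 0 0 0 0.007 0.3;-0.003 -0.006 0 0 0 0 0.3;-0.003 -0.006 0 0 0 0 0.3;-0.0015 -0.003 0 0 0 0 0.3;-0.001 -0.0015 0 0 0 0 0.3;0 0 0 0 0 0 0.3;0 0 0 0 0 0 0.3'
python3 - <<'E'
from h import *
need([.4063,.266,.014],-3.6)
im=grab_frame("wrist");cv2.imwrite("pics/w3.png",im)
E
```

```text
time: 6.13
tool_pos: [0.406, 0.2644, 0.0154]
tool_rot: [0.0, 1.0, -0.032, 0.001]
contact_force: [2.5, -4.8, 2.2]
gripper_width: 0.705
t 6.13 pos [0.406  0.2644 0.0154] yaw -3.61 tilt 0.09 F [ 2.5 -4.8  2.2] w 0.705
turn -0.0002 shift [ 0.0002 -0.0016  0.0014]
```

View pics/w3.png

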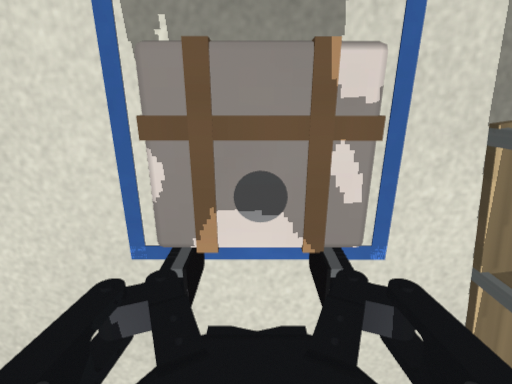

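```bash
python3 -m inch '0 0.005 0 0 0 0 0.3;0 0.01 0 0 0 0 0.3;0 0.015 0 0 0 0 0.3;0 0.015 0 0 0 0 0.3;0 0.01 -0.03 0 0 0 0.3;0 0.02 -0.03 0 0 0 0.3;0 0.03 -0.03 0 0 0 0.3;0 0.03 -0.03 0 0 0 0.3;0 0.03 -0.03 0 0 0 0.3;0 0.03 -0.03 0 0 0 0.3'
python3 -m inch '0 0.03 0 0 0 0 0;0 0.03 0 0 0 0 0;0 0.03 0 0 0 0 0;0 0.03 0 0 0 0 0;0 0.03 0 0 0 0 0;0 0.02 0 0 0 0 0;0 0 0 0 0 0 0'
python3 - <<'E'
from h import *
need([.4469,-.23,.22],-11.6)
im=grab_frame("top");crop("t2",im,100,180,300,310,4)
E
```

```text
time: 7.02
tool_pos: [0.3919, 0.0711, 0.1936]
tool_rot: [-0.001, 1.0, -0.031, -0.0]
contact_force: [1.3, 0.4, -0.1]
gripper_width: 0.698
time: 7.6
tool_pos: [0.3815, -0.1, 0.1922]
tool_rot: [-0.0, 0.999, -0.034, -0.0]
contact_force: [-0.2, 0.9, -0.0]
gripper_width: 0.998
t 7.6 pos [ 0.3815 -0.1     0.1922] yaw -3.88 tilt 0.05 F [-0.2  0.9 -0. ] w 0.998
turn 0.1347 shift [ 0.0902  0.1142 -0.0278]
```

View pics/t2.png

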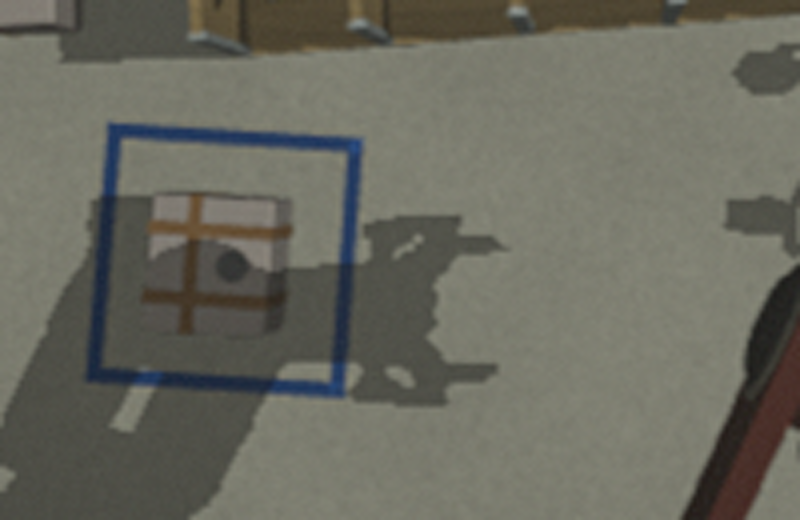

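```bash
python3 - <<'E'
from h import *
t=camera_info("top")
T=lambda X,Y:((X+.5)/4-.5+100,(Y+.5)/4-.5+180)
m=np.array([plane(t,T(*c),.075)[:2] for c in((152,193),(276,199),(266,336),(141,330))])
print(m,m.mean(0),[np.linalg.norm(m[k]-m[k-1]) for k in range(4)])
m=np.array([plane(t,T(*c),0)[:2] for c in((109,124),(362,139),(343,396),(87,380))])
print(m,m.mean(0))
E
```

```text
[[0.46181505 0.35882846]
 [0.45716493 0.26839602]
 [0.35867063 0.27426401]
 [0.36323696 0.36476916]] [0.41022189 0.31656442] [np.float64(0.09875693246691973), np.float64(0.09055191965392097), np.float64(0.09866894741502212), np.float64(0.0906202772251836)]
[[0.51449115 0.4143246 ]
 [0.50216795 0.21735114]
 [0.30563409 0.23010243]
 [0.31831225 0.42674789]] [0.41015136 0.32213152]
```

```bash
python3 -m inch '0.001 -0.03 0 0 0 0 0.3;0 -0.03 0 0 0 0 0.3;0 -0.03 0 0 0 0 0.3;0 -0.03 0 0 0 0 0.3;0 -0.03 0 0 0 0 0.3;0 -0.03 0 0 0 0 0.3;0 -0.03 0 0 0 0 0.3;0 -0.03 0.02 0 0 0 0.3;0 -0.03 0.02 0 0 0 0.3;0 -0.02 0.02 0 0 0 0.3'
python3 -m inch '0 -0.02 0.025 0 0 0 0.3;0 -0.015 0.025 0 0 0 0.3;0 0 0.025 0 0 0 0.3;0 0 0.025 0 0 0 0.3;0 0 0.012 0 0 0 0.3;0 0 0 0 0 0 0.3;0 0 0 0 0 0 0.3'
python3 - <<'E'
from h import *
need([.4065,.270,.015],-3.6)
E
```

```text
time: 8.48
tool_pos: [0.4007, 0.1953, 0.1323]
tool_rot: [-0.001, 1.0, -0.03, 0.0]
contact_force: [0.0, -0.7, 0.2]
gripper_width: 0.699
time: 9.07
tool_pos: [0.4025, 0.2272, 0.0201]
tool_rot: [0.0, 1.0, -0.031, -0.001]
contact_force: [1.0, 0.6, 0.1]
gripper_width: 0.7
t 9.07 pos [0.4025 0.2272 0.0201] yaw -3.54 tilt 0.14 F [1.  0.6 0.1] w 0.7
turn 0.001 shift [ 0.0013 -0.043   0.0051]
```

```bash
python3 -m inch '0.0013 -0.008 0.005 0 0 0 0.3;0 -0.008 0 0 0 0 0.3;0 -0.008 0 0 0 0 0.3;0 -0.006 0 0 0 0 0.3;0 -0.005 0 0 0 0 0.3;0 -0.004 0 0 0 0 0.3;0 -0.003 0 0 0 0 0.3;0 -0.0013 0 0 0 0 0.3;0 0 0 0 0 0 0.3;0 0 0 0 0 0 0.3'
python3 -c "
from h import *
need([.4065,.270,.015],-3.6)"
python3 -m inch '0 0.005 0 0 0 0 0.3;0 0.01 0 0 0 0 0.3;0 0.015 0 0 0 0 0.3;0 0.015 0 0 0 0 0.3;0 0.01 -0.03 0 0 0 0.3;0 0.02 -0.03 0 0 0 0.3;0 0.03 -0.03 0 0 0 0.3;0 0.03 -0.03 0 0 0 0.3;0 0.03 -0.03 0 0 0 0.3;0 0.03 -0.03 0 0 0 0.3'
python3 -m inch '0 0.03 0 0 0 0 0;0 0.03 0 0 0 0 0;0 0.03 0 0 0 0 0;0 0.03 0 0 0 0 0;0 0.03 0 0 0 0.045 0;0 0.02 -0.01 0 0 0.045 0;0 0.01 -0.02 0 0 0.045 0;0 0 0 0 0 0 0'
python3 - <<'E'
from h import *
need([.4469,-.23,.22],-11.6)
im=grab_frame("top");crop("t3",im,100,180,300,310,4)
E
```

```text
time: 9.9
tool_pos: [0.4085, 0.2688, 0.0166]
tool_rot: [0.002, 1.0, -0.031, 0.0]
contact_force: [-0.3, -7.0, 5.2]
gripper_width: 0.7
t 9.9 pos [0.4085 0.2688 0.0166] yaw -3.56 tilt 0.21 F [-0.3 -7.   5.2] w 0.7
turn 0.0007 shift [-0.0021 -0.0011  0.0016]
time: 10.73
tool_pos: [0.395, 0.0762, 0.1949]
tool_rot: [-0.0, 1.0, -0.031, 0.0]
contact_force: [1.1, -0.9, 0.5]
gripper_width: 0.698
time: 11.4
tool_pos: [0.3836, -0.1045, 0.2269]
tool_rot: [0.001, 0.995, -0.101, 0.003]
contact_force: [-0.4, 0.6, 0.7]
gripper_width: 1.003
t 11.4 pos [ 0.3836 -0.1045  0.2269] yaw -11.61 tilt 0.32 F [-0.4  0.6  0.7] w 1.003
turn -0.0002 shift [0.0873 0.1102 0.0069]
```

View pics/t3.png

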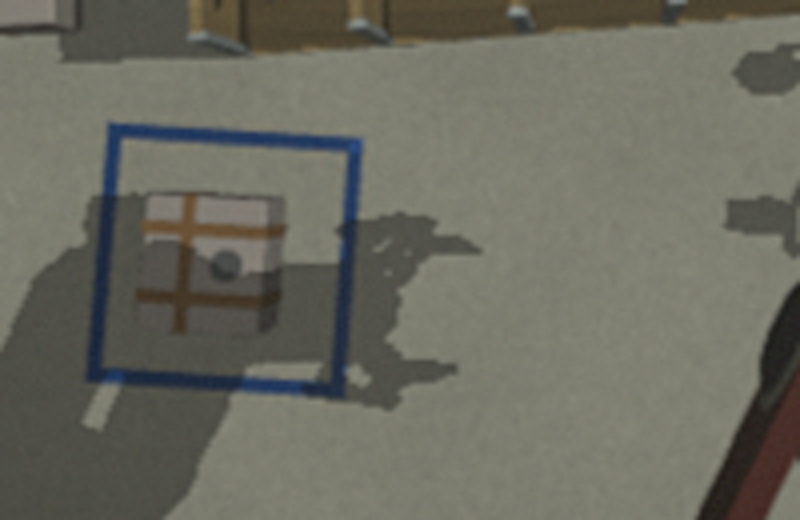

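```bash
python3 -m inch '0.01 0.02 0 0 0 0 0;0.01 0.02 0 0 0 0 0;0.01 0.02 0 0 0 0 0;0.01 0.02 0 0 0 0 0;0.01 0.02 0 0 0 0 0;0.01 0.02 0 0 0 0 0;0.01 0.02 0 0 0 0 0;0.01 0.02 0 0 0 0 0;0.007 0.015 0 0 0 0 0;0 0 0 0 0 0 0'
python3 - <<'E'
from h import *
need([.4469,-.23,.22],-11.6)
im=grab_frame("wrist");cv2.imwrite("pics/w4.png",im)
w=camera_info("wrist")
print(w["origin"],proj(w,[.4469,-.23,.17]))
for c in("red","blue","yellow"):print(c,blobs(im,c,100))
E
```

```text
time: 12.28
tool_pos: [0.4338, -0.2914, 0.2219]
tool_rot: [-0.0, 0.995, -0.099, -0.001]
contact_force: [-0.2, 0.9, -0.5]
gripper_width: 1.002
t 12.28 pos [ 0.4338 -0.2914  0.2219] yaw -11.32 tilt 0.1 F [-0.2  0.9 -0.5] w 1.002
turn 0.0049 shift [ 0.0005 -0.0627  0.0019]
[ 0.44830878 -0.21448205  0.39749762] [258.65732059 125.10675973]
red [([398.5, 217.0], [381, 201, 36, 32, 657])]
blue [([395.9, 105.6], [366, 84, 54, 41, 1172])]
yellow [([258.6, 120.5], [243, 105, 32, 33, 964])]
```

View pics/w4.png

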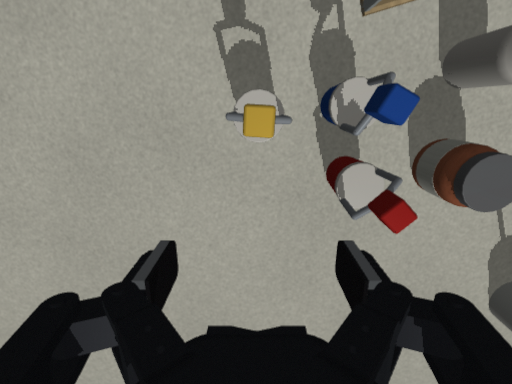

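```bash
python3 - <<'E'
from h import *
w=camera_info("wrist")
im=cv2.imread("pics/w4.png")
for c,uv,box in(("yellow",(258.6,120),(215,90,300,150)),):
    print(c,plane(w,uv,.168))
y,x=np.where(mask(im,"yellow")[90:150,215:300]);pts=np.array([plane(w,(a+215,b+90),.17)[:2] for a,b in zip(x,y)],np.float32)
print(cv2.minAreaRect(pts))
a=plane(w,(229,117),.128);b=plane(w,(290,120.3),.128);print(np.degrees(np.arctan2(*(b-a)[1::-1])),(a+b)/2)
need([.4475,-.2285,.23],-14.1)
crop("w4c",im,200,60,430,240,3.4)
E
```

```text
yellow [ 0.44762805 -0.22614982  0.168     ]
((0.44745662808418274, -0.22669896483421326), (0.024746976792812347, 0.025215480476617813), 75.14813995361328)
-14.325381758466998 [ 0.44864075 -0.22713781  0.128     ]
t 12.33 pos [ 0.4336 -0.2901  0.2221] yaw -11.3 tilt 0.16 F [-0.3 -0.1  0.9] w 1.0
turn 0.0488 shift [-0.0015 -0.0631 -0.0079]
```

View pics/w4c.png

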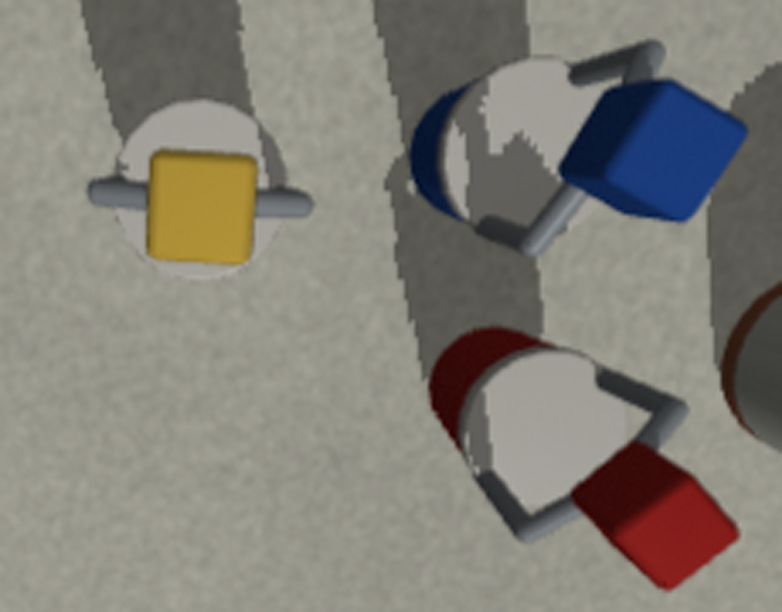

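```bash
python3 -m inch '0 0 0 0 0 0.049 0;0 -0.016 0 0 0 0 0;-0.0015 -0.016 0 0 0 0 0;0 -0.016 0 0 0 0 0;0 -0.015 0 0 0 0 0;0 0 0 0 0 0 0;0 0 0 0 0 0 0;0 0 0 0 0 0 0'
python3 - <<'E'
from h import *
need([.4475,-.2285,.139],-14.1)
im=grab_frame("wrist");cv2.imwrite("pics/w5.png",im)
E
```

```text
time: 13.0
tool_pos: [0.4474, -0.2286, 0.2234]
tool_rot: [0.0, 0.992, -0.122, -0.0]
contact_force: [0.1, -1.0, 0.2]
gripper_width: 0.998
t 13.0 pos [ 0.4474 -0.2286  0.2234] yaw -14.07 tilt 0.01 F [ 0.1 -1.   0.2] w 0.998
turn 0.0005 shift [ 0.0001 -0.0001  0.0844]
```

View pics/w5.png

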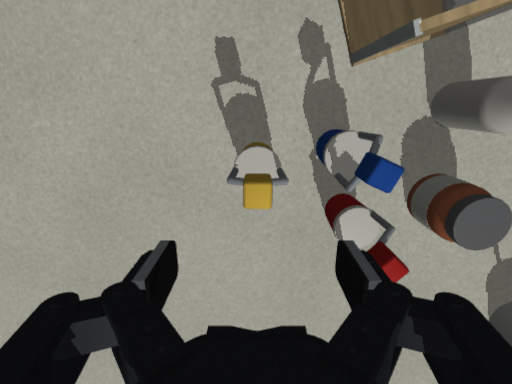

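```bash
python3 - <<'E'
from h import *
w=camera_info("wrist");p=state()["tool_pos"]
print(w["origin"],p,proj(w,p),proj(w,[p[0],p[1],.17]),blobs(cv2.imread("pics/w5.png"),"yellow",100))
im=cv2.imread("pics/w5.png")
y,x=np.where(mask(im,"yellow"));pts=np.array([plane(w,(a,b),.17)[:2] for a,b in zip(x,y) if b<196],np.float32)
print(cv2.minAreaRect(pts))
E
```

```text
[ 0.46555491 -0.15382158  0.39875554] [ 0.44736505 -0.22895192  0.22347883] [257.15964677 220.78643353] [256.93548294 196.23672181] [([257.5, 194.4], [243, 181, 29, 28, 771])]
((0.45010513067245483, -0.2186184823513031), (0.01907576434314251, 0.024577639997005463), 75.84339904785156)
```

```bash
python3 -m inch '0 -0.0005 0.015 0 0 0 0;0 0 0.015 0 0 0 0;0 0 0.015 0 0 0 0;0 0 0.015 0 0 0 0;0 0 0.012 0 0 0 0;0 0 0.008 0 0 0 0;0 0 0.004 0 0 0 0;0 0 0 0 0 0 0;0 0 0 0 0 0 0;0 0 0 0 0 0 0'
python3 -m inch '0 0 0 0 0 0 0.4;0 0 0 0 0 0 0.6;0 0 0 0 0 0 0.8;0 0 0 0 0 0 1;0 0 0 0 0 0 1;0 0 0 0 0 0 1;0 0 0 0 0 0 1;0 0 0 0 0 0 1;0 0 0 0 0 0 1'
python3 - <<'E'
from h import *
need([.4475,-.2285,.139],-14.1)
im=grab_frame("wrist");cv2.imwrite("pics/w6.png",im)
E
```

```text
time: 13.88
tool_pos: [0.4483, -0.2292, 0.1408]
tool_rot: [0.0, 0.992, -0.123, 0.001]
contact_force: [0.8, 0.4, -1.5]
gripper_width: 0.999
time: 14.63
tool_pos: [0.4477, -0.2287, 0.1397]
tool_rot: [-0.0, 0.992, -0.123, -0.0]
contact_force: [0.5, 0.0, -0.6]
gripper_width: 0.002
t 14.63 pos [ 0.4477 -0.2287  0.1397] yaw -14.15 tilt 0.0 F [ 0.5  0.  -0.6] w 0.002
turn -0.0008 shift [-0.0002 -0.0001  0.0007]
```

View pics/w6.png

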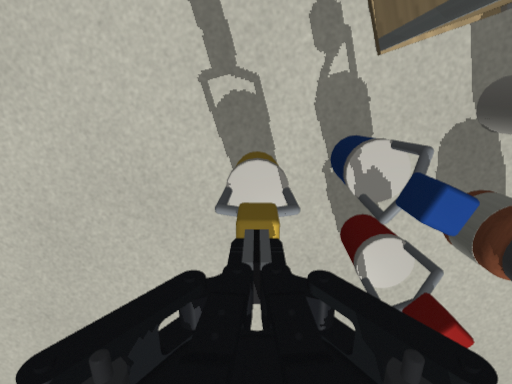

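```bash
python3 - <<'E'
from h import *
w=camera_info("wrist");p=state()["tool_pos"]
print(w["origin"],p,proj(w,p),proj(w,[.4475,-.2285,.17]),proj(w,[.4475,-.2285,.136]),proj(w,[.4475,-.2285,.0]))
im=cv2.imread("pics/w6.png");print(blobs(im,"yellow",50));crop("w6c",im,190,140,330,300,4)
im=grab_frame("side");crop("s6",im,230,180,390,310,5)
print(proj(camera_info("side"),p))
i=grab_frame("top");crop("t6",i,290,150,410,260,5)
E
```

```text
[ 0.46589173 -0.15358284  0.3149812 ] [ 0.44767965 -0.22871258  0.13966097] [257.15028865 220.78348788] [256.96550986 241.34898411] [256.81209965 218.48149466] [256.50586745 172.83419758]
[([256.7, 156.3], [238, 152, 38, 12, 173]), ([257.4, 218.9], [236, 203, 43, 36, 1171])]
[288.80989412 246.63042902]
```

View pics/w6c.png

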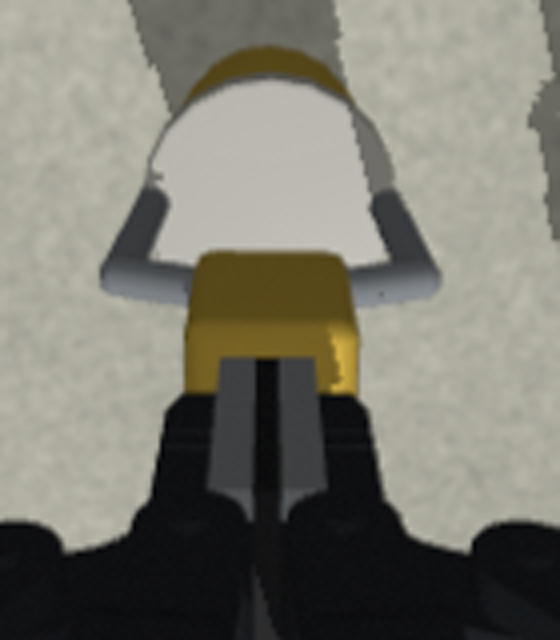

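View pics/s6.png

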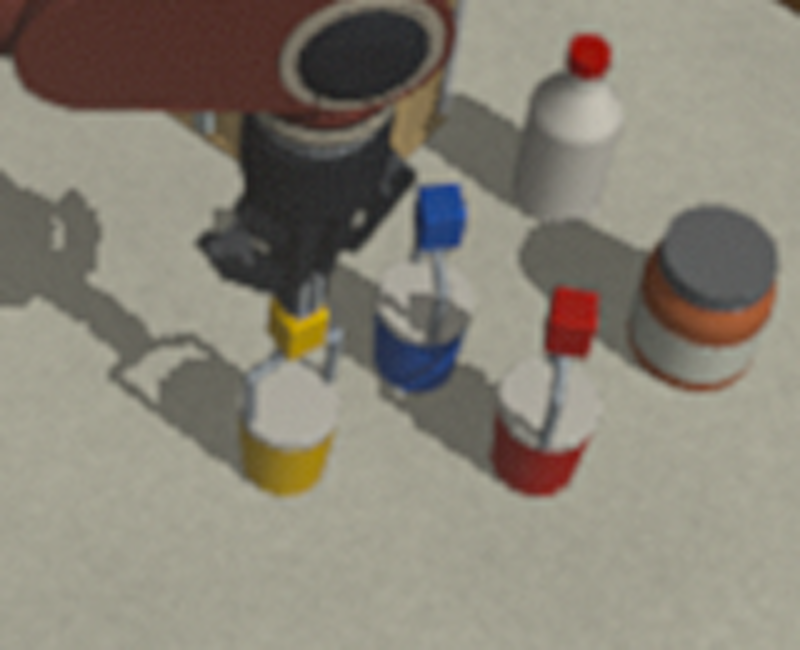

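View pics/t6.png

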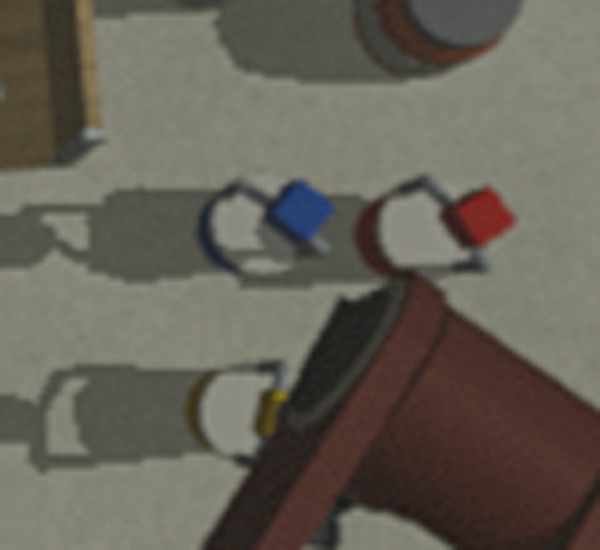

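```bash
python3 - <<'E'
from h import *
w=camera_info("wrist");p=state()["tool_pos"];s=camera_info("side")
for z in(.14,.155,.17,.18):print(z,proj(w,[p[0],p[1],z]),proj(s,[p[0],p[1],z]))
im=grab_frame("side");crop("s7",im,260,200,340,260,10)
# side block now
print(blobs(im,"yellow",50), proj(s,[.4475,-.2285,.17]),proj(s,[.4475,-.2285,.136]))
E
```

```text
0.14 [257.15855849 220.97506748] [288.82047653 246.5637118 ]
0.155 [257.24928421 230.44269417] [289.11532433 243.61753823]
0.17 [257.35607604 241.586891  ] [289.41584887 240.61464162]
0.18 [257.43843588 250.18150127] [289.61943379 238.58038356]
[([289.2, 245.5], [284, 240, 12, 12, 86]), ([286.4, 273.0], [279, 267, 17, 12, 128])] [289.31070869 240.60796335] [288.63990413 247.3333428 ]
```

View pics/s7.png

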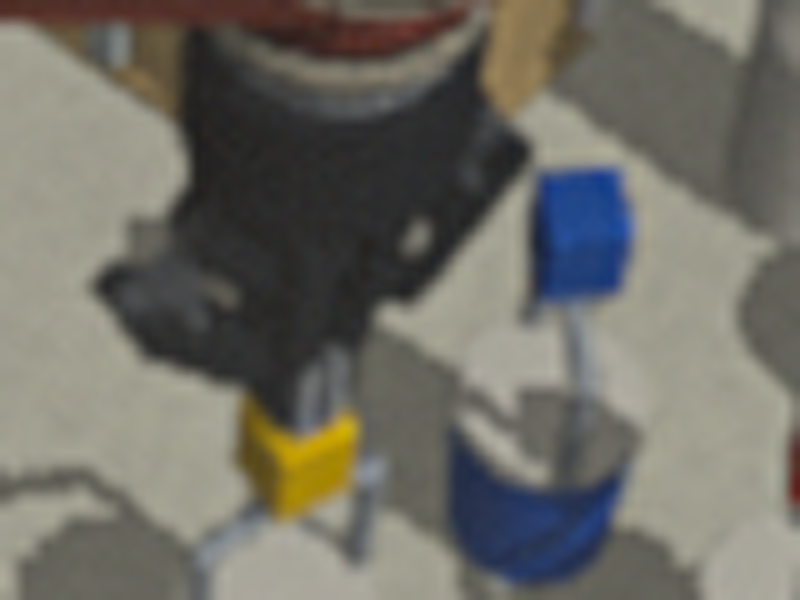

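```bash
python3 -m inch '0 0 0 0 0 0 0;0 0 0 0 0 0 0;0 0 0 0 0 0 0;0 0 0 0 0 0 0;0 0 0 0 0 0 0;0 0 0 0 0 0 0'
python3 -m inch '0 0 0.006 0 0 0 0;0 0 0.006 0 0 0 0;0 0 0.005 0 0 0 0;0 0 0.005 0 0 0 0;0 0 0 0 0 0 0;0 0 0 0 0 0 0'
python3 - <<'E'
from h import *
need([.4475,-.2285,.117],-14.1)
im=grab_frame("wrist");cv2.imwrite("pics/w8.png",im)
im=grab_frame("side");crop("s8",im,260,200,340,260,10)
E
```

```text
time: 15.33
tool_pos: [0.4477, -0.2287, 0.1397]
tool_rot: [0.0, 0.992, -0.123, 0.0]
contact_force: [-0.1, 0.0, -0.0]
gripper_width: 0.848
time: 15.83
tool_pos: [0.4473, -0.2285, 0.1169]
tool_rot: [-0.0, 0.992, -0.123, -0.001]
contact_force: [-0.1, 0.3, 0.0]
gripper_width: 0.998
t 15.83 pos [ 0.4473 -0.2285  0.1169] yaw -14.16 tilt 0.08 F [-0.1  0.3  0. ] w 0.998
turn -0.001 shift [ 0.0002 -0.     -0.0001]
```

View pics/w8.png

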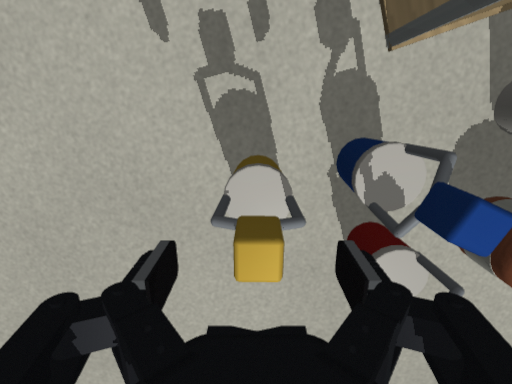

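View pics/s8.png

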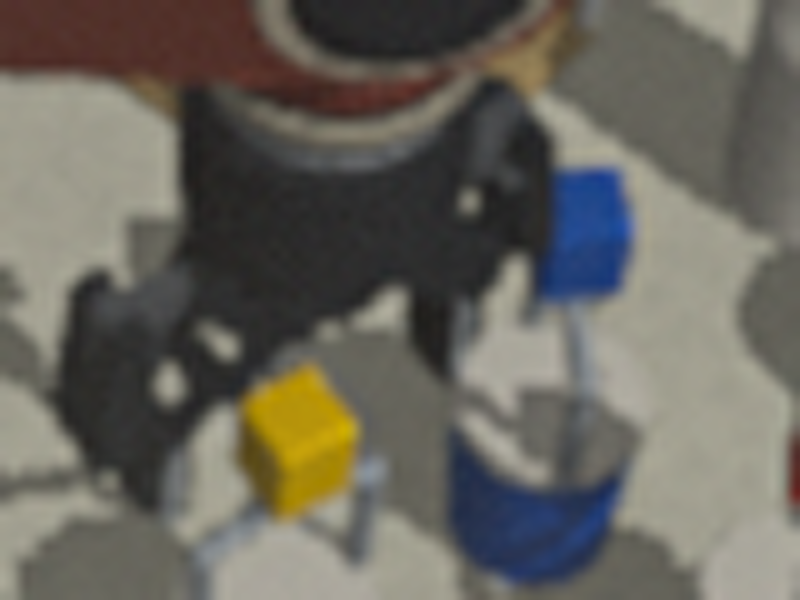

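```bash
python3 - <<'E'
from h import *
w=camera_info("wrist");p=state()["tool_pos"];s=camera_info("side")
x=np.array([.97,-.243,0])
for sg in(-1,1):
  for z in(.117,.13,.14,.15,.16,.17):
    q=p+sg*.05*x;q[2]=z
    print(sg,z,proj(w,q).round(1),(proj(s,q)-[260,200]).round(2)*10)
q=p.copy();q[2]=.17;print(proj(w,q)); q[2]=.136;print(proj(w,q))
E
```

```text
-1 0.117 [185.8 220.5] [135.8 587.3]
-1 0.13 [180.9 228.5] [137.1 562.8]
-1 0.14 [176.7 235.5] [138.1 543.7]
-1 0.15 [171.9 243.3] [139.1 524.4]
-1 0.16 [166.6 252.1] [140.2 504.8]
-1 0.17 [160.5 262.1] [141.2 484.9]
1 0.117 [328.5 220.2] [428.8 434.1]
1 0.13 [333.6 228.2] [432.4 409. ]
1 0.14 [337.9 235.1] [435.2 389.5]
1 0.15 [342.8 242.9] [438.  369.7]
1 0.16 [348.3 251.7] [440.9 349.7]
1 0.17 [354.6 261.7] [443.9 329.4]
[257.56682161 261.90483271]
[257.27016597 232.43549825]
```

```bash
python3 -m inch '0 0 0 0 0 0 0.4;0 0 0 0 0 0 0.6;0 0 0 0 0 0 0.8;0 0 0 0 0 0 1;0 0 0 0 0 0 1;0 0 0 0 0 0 1;0 0 0 0 0 0 1;0 0 0 0 0 0 1;0 0 0 0 0 0 1'
python3 - <<'E'
from h import *
need([.4475,-.2285,.117],-14.1)
im=grab_frame("wrist");crop("w9",im,180,150,340,300,4)
im=grab_frame("side");crop("s9",im,260,200,340,260,10)
E
```

```text
time: 16.68
tool_pos: [0.448, -0.2289, 0.1181]
tool_rot: [0.0, 0.992, -0.123, 0.0]
contact_force: [0.8, 0.6, 1.9]
gripper_width: 0.285
t 16.68 pos [ 0.448  -0.2289  0.1181] yaw -14.15 tilt 0.05 F [0.8 0.6 1.9] w 0.285
turn -0.0009 shift [-0.0006 -0.0003  0.0011]
```

View pics/w9.png

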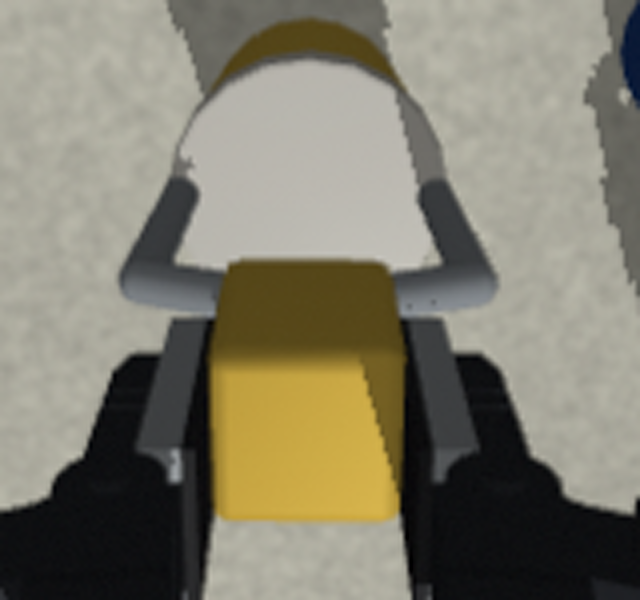

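View pics/s9.png

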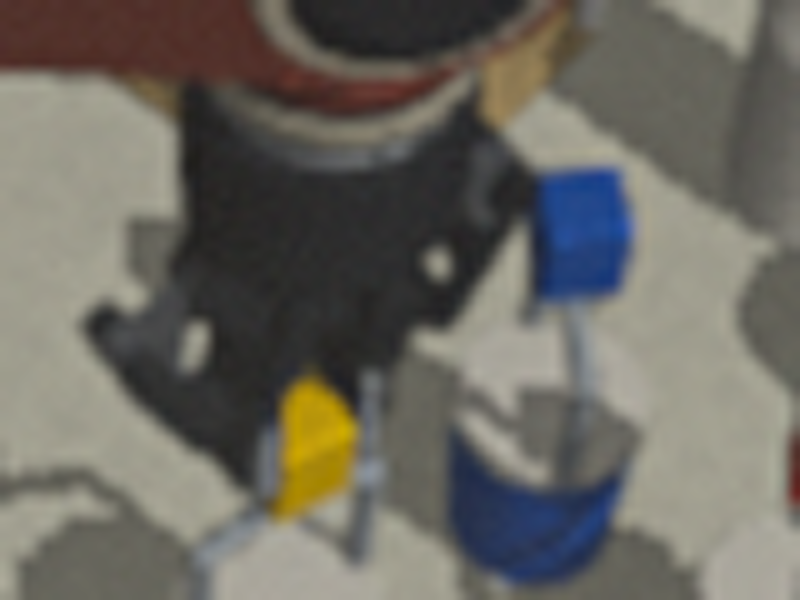

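```bash
python3 -m inch '0 0 -0.004 0 0 0 1;0 0 -0.008 0 0 0 1;0 0 -0.012 0 0 0 1;0 0 -0.014 0 0 0 1;0 0 -0.014 0 0 0 1;0 0 -0.01 0 0 0 1;0 0 -0.006 0 0 0 1;0 0 0 0 0 0 1;0 0 0 0 0 0 1;0 0 0 0 0 0 1'
python3 - <<'E'
from h import *
c=np.array([.636,.037]);x=np.array([.9976,.0698])
need([*(c-.15*x),.186],-86)
im=grab_frame("wrist");crop("w10",im,180,150,340,300,4)
im=grab_frame("side");crop("s10",im,240,190,340,290,6)
E
```

```text
time: 17.62
tool_pos: [0.4472, -0.2284, 0.1848]
tool_rot: [-0.0, 0.992, -0.123, -0.001]
contact_force: [0.1, 0.2, -1.1]
gripper_width: 0.291
t 17.62 pos [ 0.4472 -0.2284  0.1848] yaw -14.15 tilt 0.09 F [ 0.1  0.2 -1.1] w 0.291
turn 1.254 shift [-0.2516 -0.0568 -0.0012]
```

View pics/w10.png

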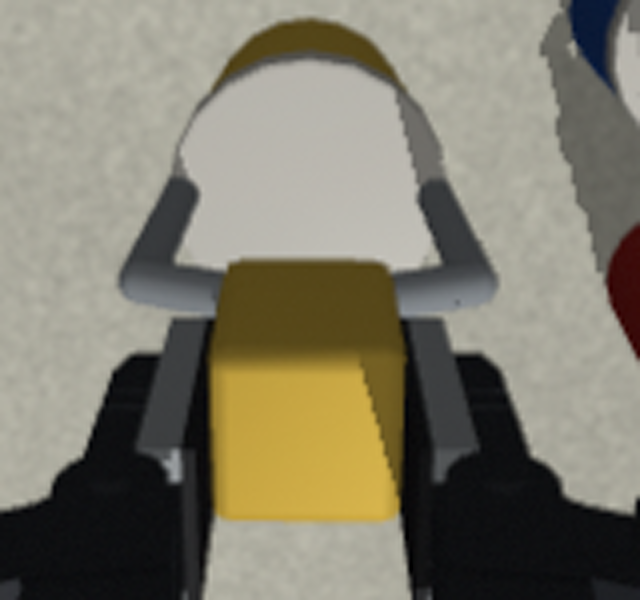

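View pics/s10.png

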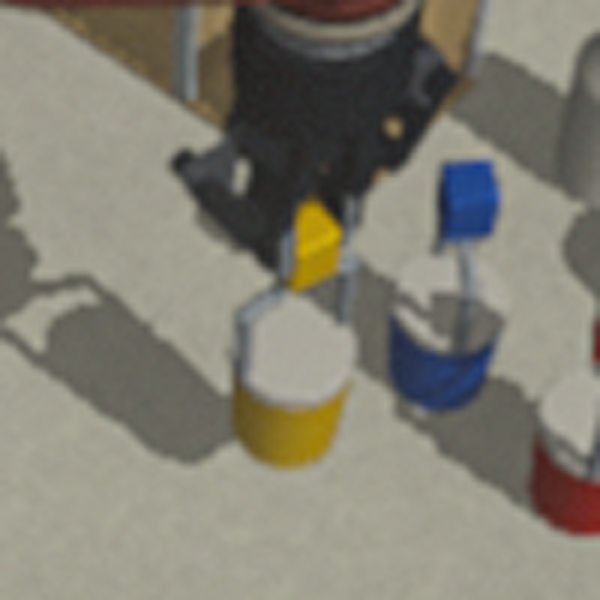

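```bash
python3 -m inch '0 0 0 0 0 0.06 1;0 0 0 0 0 0.12 1;0 0 0 0 0 0.12 1;0 0 0 0 0 0.12 1;0 0 0 0 0 0.12 1;0 0 0 0 0 0.12 1;0 0 0 0 0 0.12 1;0 0 0 0 0 0.12 1;0 0 0 0 0 0.12 1;0 0 0 0 0 0.12 1'
python3 -m inch '0 0 0 0 0 0.09 1;0 0 0 0 0 0.024 1;-0.015 -0.003 0 0 0 0 1;-0.025 -0.006 0 0 0 0 1;-0.025 -0.006 0 0 0 0 1;-0.025 -0.006 0 0 0 0 1;-0.025 -0.006 0 0 0 0 1;-0.025 -0.006 0 0 0 0 1;-0.025 -0.006 0 0 0 0 1;-0.025 -0.006 0 0 0 0 1'
python3 -m inch '-0.025 -0.006 0 0 0 0 1;-0.02 -0.004 0 0 0 0 1;-0.01 0 0 0 0 0 1;-0.005 0 0 0 0 0 1;0 0 0 0 0 0 1;0 0 0 0 0 0 1;0 0 0 0 0 0 1'
python3 - <<'E'
from h import *
c=np.array([.636,.037]);x=np.array([.9976,.0698])
need([*(c-.15*x),.186],-86)
im=grab_frame("wrist");cv2.imwrite("pics/w11.png",im)
E
```

```text
time: 18.55
tool_pos: [0.4473, -0.2285, 0.1848]
tool_rot: [0.0, 0.767, -0.642, -0.001]
contact_force: [-0.3, 0.8, -1.3]
gripper_width: 0.292
time: 19.38
tool_pos: [0.4791, -0.0347, 0.1852]
tool_rot: [0.0, 0.732, -0.681, -0.0]
contact_force: [0.9, 0.3, -1.6]
gripper_width: 0.292
time: 19.97
tool_pos: [0.4851, 0.0236, 0.1857]
tool_rot: [0.0, 0.731, -0.682, 0.0]
contact_force: [-0.6, 0.7, -1.5]
gripper_width: 0.287
t 19.97 pos [0.4851 0.0236 0.1857] yaw -86.06 tilt 0.03 F [-0.6  0.7 -1.5] w 0.287
turn -0.001 shift [-0.0029 -0.0015 -0.0003]
```

View pics/w11.png

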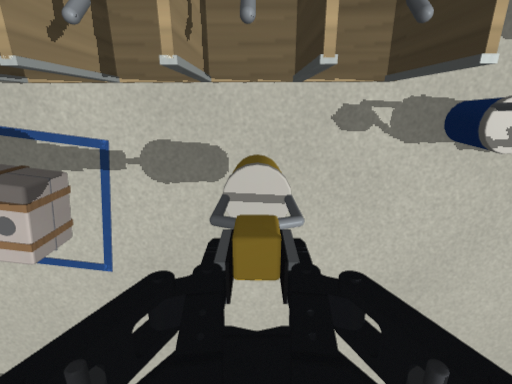

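```bash
python3 - <<'E'
from h import *
im=cv2.imread("pics/w11.png");crop("w11c",im,140,0,350,90,3.8)
w=camera_info("wrist");x=np.array([.9976,.0698]);y=np.array([-.0698,.9976])
p=plane(w,(248.5,12),.167);print("tip",p, "seat",p[:2]+.021*x)
E
```

```text
tip [0.61554344 0.03767004 0.167     ] seat [0.63649304 0.03913584]
```

View pics/w11c.png

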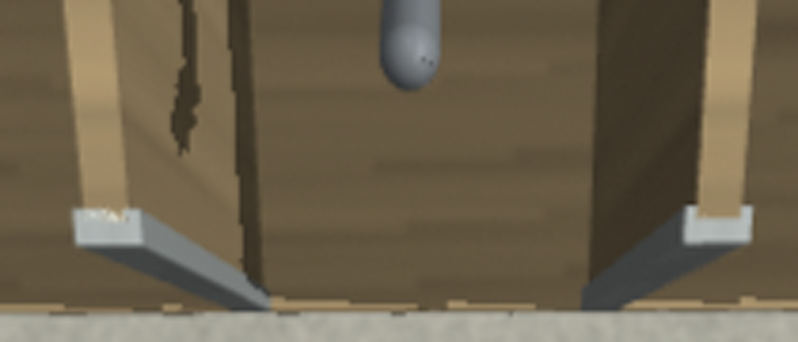

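```bash
python3 - <<'E'
from h import *
w=camera_info("wrist");x=np.array([.9976,.0698]);y=np.array([-.0698,.9976])
f=lambda X,Y:((X+.5)/3.8-.5+140,(Y+.5)/3.8-.5)
a=[plane(w,f(X,244),.155)[:2] for X in(75,143,684,752)]
print(a,np.linalg.norm(a[2]-a[1]),np.linalg.norm(a[1]-a[0])); d=a[0]-a[3];print(np.degrees(np.arctan2(d[1],d[0])))
print("seat from posts",np.mean(a,0)+.048*x)
p=plane(w,f(410,92),.168)[:2];print("seat from tip",p+.026*x, p+.024*x)
need([*(np.mean(a,0)+.048*x-.15*x),.186],-86)
# pail block in hand
im=cv2.imread("pics/w11.png");print(blobs(im,"yellow",100));print(proj(w,[*state()["tool_pos"][:2],.17+.0676]))
E
```

```text
[array([0.58368467, 0.09767844]), array([0.58452439, 0.08536554]), array([ 0.59120695, -0.01262087]), array([ 0.59204713, -0.02494042])] 0.09821402083483444 0.012341495396985086
93.90146490108307
seat from posts [0.63575058 0.03972107]
seat from tip [0.63477742 0.03966498] [0.63278222 0.03952538]
t 20.02 pos [0.4851 0.0235 0.1857] yaw -86.07 tilt 0.02 F [ 0.3  0.6 -1.8] w 0.284
turn -0.0013 shift [-0.0056 -0.0014 -0.0003]
[([257.2, 160.7], [235, 155, 44, 15, 233]), ([256.5, 247.9], [233, 216, 48, 64, 2930])]
[257.1965591  260.42465167]
```

```bash
python3 -m inch '-0.003 0 0.004 0 0 0 1;-0.0026 0 0.005 0 0 0 1;0 -0.01 0 0 0 0 1;0 -0.015 0 0 0 0 1;0 -0.015 0 0 0 0 1;0 -0.01 0 0 0 0 1;0 -0.005 0 0 0 0 1;0 0 0 0 0 0 1;0 0 0 0 0 0 1'
python3 - <<'E'
from h import *
need([.6345,.0397,.177],-86.1)
im=grab_frame("wrist");cv2.imwrite("pics/w12.png",im)
E
```

```text
time: 20.77
tool_pos: [0.5391, 0.0339, 0.1761]
tool_rot: [0.0, 0.731, -0.682, -0.001]
contact_force: [-0.1, -0.4, -2.3]
gripper_width: 0.289
t 20.77 pos [0.5391 0.0339 0.1761] yaw -86.0 tilt 0.08 F [-0.1 -0.4 -2.3] w 0.289
turn 0.0017 shift [ 0.0007 -0.0955 -0.0009]
```

View pics/w12.png

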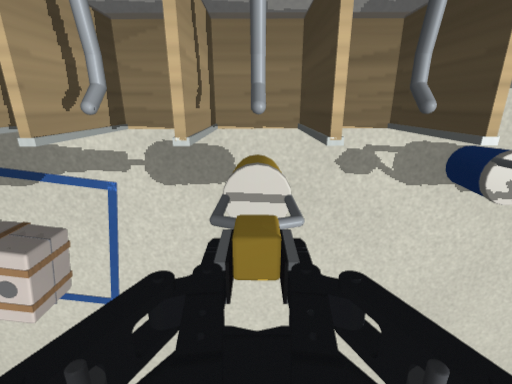

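```bash
python3 -m inch '0.0007 -0.008 0 0 0 0 1;0 -0.012 0 0 0 0 1;0 -0.012 0 0 0 0 1;0 -0.012 0 0 0 0 1;0 -0.012 0 0 0 0 1;0 -0.012 0 0 0 0 1;0 -0.012 0 0 0 0 1;0 -0.009 0 0 0 0 1;0 -0.006 0 0 0 0 1;0 0 0 0 0 0 1'
python3 -m inch '0 0 0 0 0 0 1;0 0 0 0 0 0 1'
python3 - <<'E'
from h import *
need([.6345,.0397,.149],-86.1)
im=grab_frame("wrist");cv2.imwrite("pics/w13.png",im)
im=grab_frame("side");crop("s13",im,200,110,320,210,6)
E
```

```text
time: 21.65
tool_pos: [0.6352, 0.0399, 0.1766]
tool_rot: [-0.0, 0.731, -0.682, 0.0]
contact_force: [-0.1, 0.3, -0.9]
gripper_width: 0.291
time: 21.82
tool_pos: [0.634, 0.0399, 0.1766]
tool_rot: [0.0, 0.731, -0.682, -0.0]
contact_force: [-0.0, 0.6, -1.9]
gripper_width: 0.287
t 21.82 pos [0.634  0.0399 0.1766] yaw -86.0 tilt 0.03 F [-0.   0.6 -1.9] w 0.287
turn 0.0017 shift [ 0.0002 -0.0005  0.0276]
```

View pics/w13.png

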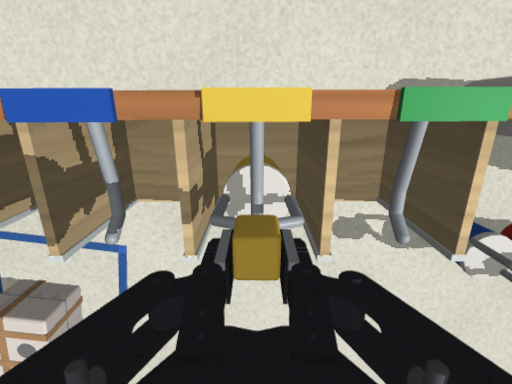

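View pics/s13.png

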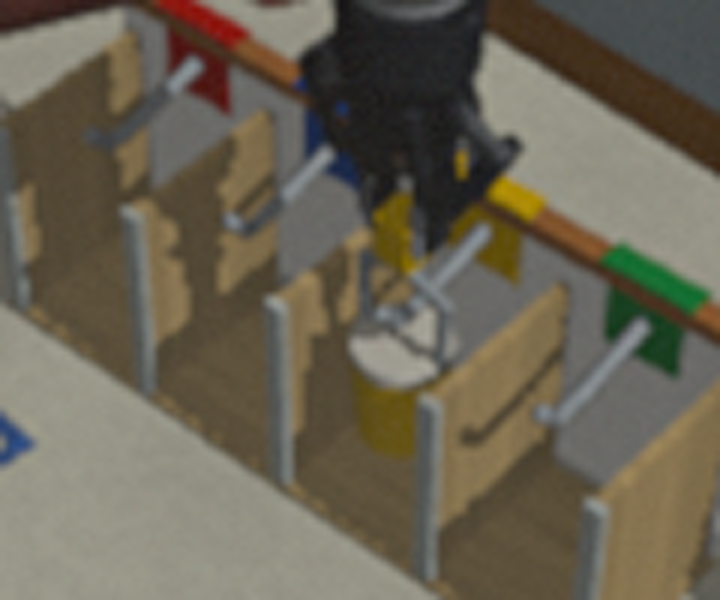

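```bash
python3 -m inch '0 0 0.004 0 0 0 1;0 0 0.004 0 0 0 1;0 0 0.004 0 0 0 1;0 0 0.004 0 0 0 1;0 0 0.003 0 0 0 1;0 0 0.003 0 0 0 1;0 0 0.002 0 0 0 1;0 0 0.001 0 0 0 1;0 0 0 0 0 0 1;0 0 0 0 0 0 1'
python3 -c "
from h import *
need([.6345,.0397,.149],-86.1)"
python3 -m inch '0 0 0.001 0 0 0 1;0 0 0.001 0 0 0 1;0 0 0 0 0 0 1;0 0 0 0 0 0 1'
python3 -c "
from h import *
need([.6345,.0397,.149],-86.1)"
```

```text
time: 22.75
tool_pos: [0.6345, 0.0399, 0.1518]
tool_rot: [-0.0, 0.731, -0.682, 0.0]
contact_force: [0.4, -0.1, -0.9]
gripper_width: 0.289
t 22.75 pos [0.6345 0.0399 0.1518] yaw -86.0 tilt 0.01 F [ 0.4 -0.1 -0.9] w 0.289
turn 0.0017 shift [0.0002 0.     0.0028]
time: 23.08
tool_pos: [0.6344, 0.0398, 0.1497]
tool_rot: [0.0, 0.731, -0.682, -0.0]
contact_force: [-0.3, -0.4, -1.6]
gripper_width: 0.289
t 23.08 pos [0.6344 0.0398 0.1497] yaw -86.0 tilt 0.01 F [-0.3 -0.4 -1.6] w 0.289
turn 0.0017 shift [ 0.0001 -0.0001  0.0007]
```

```bash
python3 -m inch '0 0 0.001 0 0 0 1;0 0 0 0 0 0 1;0 0 0.001 0 0 0 1;0 0 0 0 0 0 1;0 0 0 0 0 0 1'
python3 -c "
from h import *
need([.6345,.0397,.149],-86.1)"
python3 -m inch '0 0 0.001 0 0 0 1;0 0 0 0 0 0 1;0 0 0.001 0 0 0 1;0 0 0 0 0 0 1;0 0 0 0 0 0 1'
python3 -c "
from h import *
need([.6345,.0397,.149],-86.1)"
```

```text
time: 23.5
tool_pos: [0.6346, 0.0399, 0.1484]
tool_rot: [-0.0, 0.731, -0.682, 0.0]
contact_force: [-1.9, -0.0, 2.7]
gripper_width: 0.287
t 23.5 pos [0.6346 0.0399 0.1484] yaw -86.0 tilt 0.03 F [-1.9 -0.   2.7] w 0.287
turn 0.0018 shift [ 0.0002  0.0001 -0.0006]
time: 23.92
tool_pos: [0.6348, 0.0399, 0.1482]
tool_rot: [-0.0, 0.731, -0.682, 0.0]
contact_force: [-3.9, 0.3, 9.6]
gripper_width: 0.287
t 23.92 pos [0.6348 0.0399 0.1482] yaw -86.0 tilt 0.07 F [-3.9  0.3  9.6] w 0.287
turn 0.0018 shift [ 0.0001  0.0003 -0.0008]
```

```bash
python3 -m inch '0 0.0005 -0.001 0 0 0 1;0 0.001 -0.001 0 0 0 1;0 0 0 0 0 0 1;0 0 0 0 0 0 1;0 0 0 0 0 0 1'
python3 -c "
from h import *
need([.6345,.0397,.149],-86.1)"
```

```text
time: 24.33
tool_pos: [0.6334, 0.0397, 0.1483]
tool_rot: [-0.0, 0.731, -0.682, 0.001]
contact_force: [0.9, -0.2, 4.1]
gripper_width: 0.291
t 24.33 pos [0.6334 0.0397 0.1483] yaw -86.01 tilt 0.08 F [ 0.9 -0.2  4.1] w 0.291
turn 0.0016 shift [ 0.     -0.0011 -0.0007]
```

```bash
python3 -m inch '0 0 -0.0008 0 0 0 1;0 0 0 0 0 0 0.7;0 0 0 0 0 0 0.68;0 0 0 0 0 0 0.66;0 0 0 0 0 0 0.64;0 0 0 0 0 0 0.62;0 0 0 0 0 0 0.6;0 0 0 0 0 0 0.5;0 0 0 0 0 0 0.4;0 0 0 0 0 0 0.4'
python3 - <<'E'
from h import *
need([.6345,.0397,.149],-86.1)
im=grab_frame("wrist");cv2.imwrite("pics/w14.png",im)
E
```

```text
time: 25.17
tool_pos: [0.6329, 0.0397, 0.1485]
tool_rot: [-0.0, 0.731, -0.682, -0.0]
contact_force: [-0.2, -0.7, 0.6]
gripper_width: 0.603
t 25.17 pos [0.6329 0.0397 0.1485] yaw -86.0 tilt 0.0 F [-0.2 -0.7  0.6] w 0.603
turn 0.0017 shift [ 0.0002 -0.0016 -0.0005]
```

View pics/w14.png

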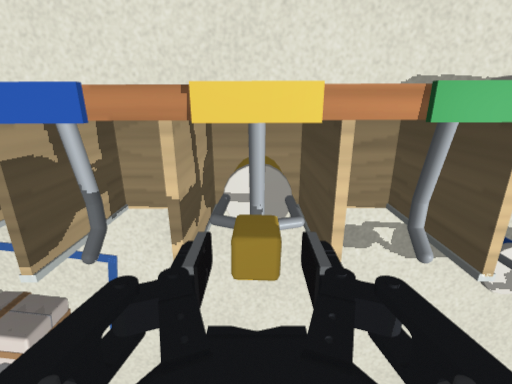

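```bash
python3 -m inch '0 0 -0.004 0 0 0 0.4;0 0 -0.008 0 0 0 0.4;0 0 -0.012 0 0 0 0.4;0 0 -0.016 0 0 0 0.4;0 0 -0.02 0 0 0 0.4;0 0 -0.025 0 0 0 0.4;0 0 -0.02 0 0 0 0.4;0 0.02 0 0 0 0 0.4;0 0.03 0 0 0 0 0.2;0 0.03 0 0 0 0 0'
python3 - <<'E'
from h import *
need([.558,-.2395,.25],-129)
im=grab_frame("side");crop("s15",im,200,110,320,210,6)
im=grab_frame("wrist");cv2.imwrite("pics/w15.png",im)
E
```

```text
time: 26.05
tool_pos: [0.5531, 0.0341, 0.2557]
tool_rot: [-0.001, 0.731, -0.682, 0.001]
contact_force: [-0.1, -0.5, 0.1]
gripper_width: 0.864
t 26.05 pos [0.5531 0.0341 0.2557] yaw -85.99 tilt 0.15 F [-0.1 -0.5  0.1] w 0.864
turn 0.7506 shift [ 0.2095 -0.176   0.0057]
```

View pics/s15.png

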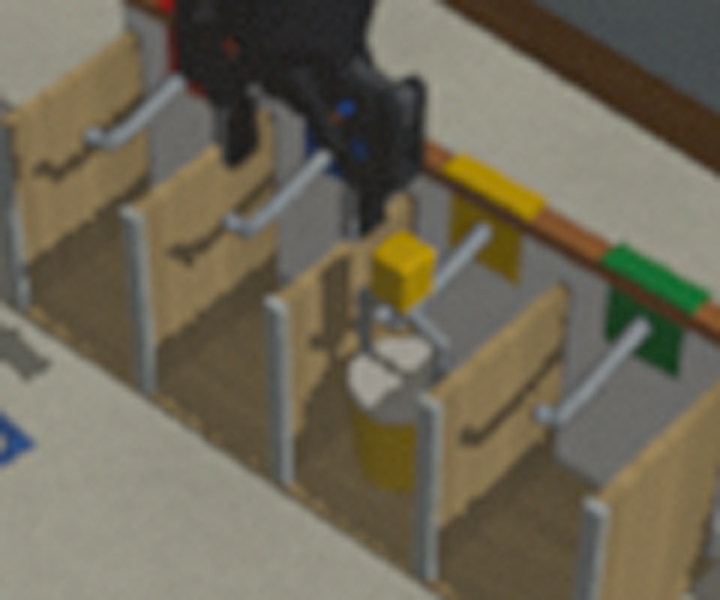

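View pics/w15.png

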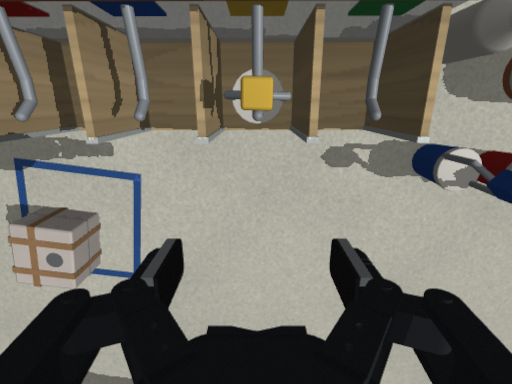

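```bash
python3 -m inch '0 0 0 0 0 0.06 0;0 0 0 0 0 0.12 0;0 0 0 0 0 0.12 0;0 0 0 0 0 0.12 0;0 0 0 0 0 0.12 0;0 0 0 0 0 0.12 0;0 0 0 0 0 0.06 0;0 0 0 0 0 0 0'
python3 - <<'E'
from h import *
need([.51,-.2035,.25],-127)
im=grab_frame("top");crop("t15",im,110,180,290,290,4)
E
```

```text
time: 26.82
tool_pos: [0.5541, 0.0341, 0.255]
tool_rot: [0.001, -0.444, 0.896, -0.001]
contact_force: [-0.1, -1.0, 0.5]
gripper_width: 0.998
t 26.82 pos [0.5541 0.0341 0.255 ] yaw -127.3 tilt 0.13 F [-0.1 -1.   0.5] w 0.998
turn -0.0053 shift [ 0.2163 -0.1078  0.005 ]
```

View pics/t15.png

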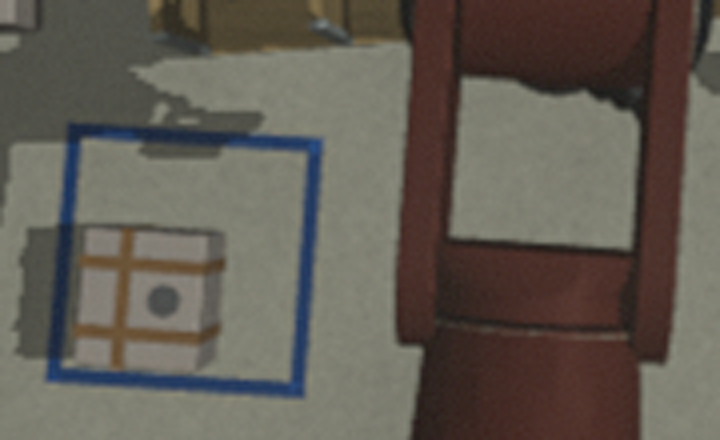

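```bash
python3 - <<'E'
from h import *
t=camera_info("top")
T=lambda X,Y:((X+.5)/4-.5+110,(Y+.5)/4-.5+180)
m=np.array([plane(t,T(*c),.075)[:2] for c in((83,227),(210,233),(199,372),(73,366))])
d1=m[0]-m[3];d2=m[1]-m[2]
print(m,m.mean(0),[np.linalg.norm(m[k]-m[k-1]) for k in range(4)],np.degrees([np.arctan2(d[1],d[0]) for d in(d1,d2)]))
E
```

```text
[[0.43727958 0.37942724]
 [0.43264359 0.28696124]
 [0.33307824 0.2933844 ]
 [0.33762468 0.38445425]] [0.38515652 0.33605678] [np.float64(0.09978160504359496), np.float64(0.09258213721488175), np.float64(0.09977231556948236), np.float64(0.09118325939357659)] [-2.88779051 -3.69114843]
```

```bash
python3 -m inch '0 0 0 0 0 -0.1 0.3;0 0 0 0 0 -0.12 0.3;0 0 0 0 0 -0.12 0.3;0 0 0 0 0 -0.12 0.3;0 0 0 0 0 -0.12 0.3;0 0 0 0 0 -0.013 0.3;0 0 0 0 0 0 0.3'
python3 - <<'E'
from h import *
need([.298,.341,.24],-93.3)
E
```

```text
time: 27.45
tool_pos: [0.5535, 0.0342, 0.2541]
tool_rot: [0.0, -0.686, 0.727, -0.0]
contact_force: [0.2, 0.7, 0.5]
gripper_width: 0.699
t 27.45 pos [0.5535 0.0342 0.2541] yaw -93.35 tilt 0.05 F [0.2 0.7 0.5] w 0.699
turn -0.0009 shift [-0.2916  0.2727  0.0141]
```

```bash
python3 -m inch '-0.015 0.014 0 0 0 0 0.3;-0.03 0.028 0 0 0 0 0.3;-0.03 0.028 0 0 0 0 0.3;-0.03 0.028 0 0 0 0 0.3;-0.03 0.028 0 0 0 0 0.3;-0.03 0.028 0 0 0 0 0.3;-0.03 0.028 0 0 0 0 0.3;-0.03 0.028 0 0 0 0 0.3;-0.03 0.028 0 0 0 0 0.3;-0.02 0.019 0 0 0 0 0.3'
python3 -m inch '-0.0166 0.0157 0 0 0 0 0.3;0 0 0.02 0 0 0 0.3;0 0 0.03 0 0 0 0.3;0 0 0.03 0 0 0 0.3;0 0 0.03 0 0 0 0.3;0 0 0.03 0 0 0 0.3;0 0 0.03 0 0 0 0.3;0 0 0 0 0 0 0.3;0 0 0 0 0 0 0.3;0 0 0 0 0 0 0.3'
python3 - <<'E'
from h import *
need([.298,.341,.016],-93.3)
im=grab_frame("wrist");cv2.imwrite("pics/w16.png",im)
E
```

```text
time: 28.28
tool_pos: [0.3101, 0.3255, 0.2542]
tool_rot: [0.001, -0.687, 0.727, 0.0]
contact_force: [0.6, -0.1, -0.7]
gripper_width: 0.698
time: 29.12
tool_pos: [0.2986, 0.3417, 0.0855]
tool_rot: [0.001, -0.686, 0.727, -0.0]
contact_force: [0.3, 0.6, -0.6]
gripper_width: 0.701
t 29.12 pos [0.2986 0.3417 0.0855] yaw -93.32 tilt 0.15 F [ 0.3  0.6 -0.6] w 0.701
turn -0.0004 shift [0.0008 0.0005 0.0695]
```

View pics/w16.png

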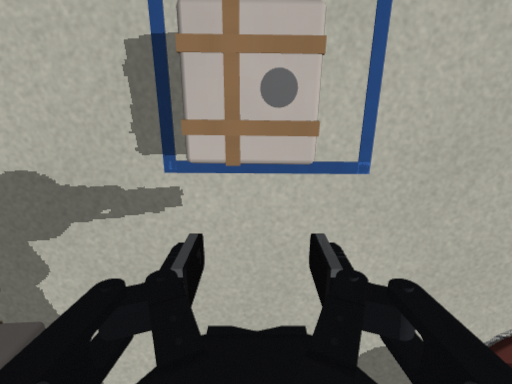

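```bash
python3 -m inch '0 0 0.025 0 0 0 0.3;0 0 0.025 0 0 0 0.3;0 0 0.015 0 0 0 0.3;0 0 0.004 0 0 0 0.3;0 0 0 0 0 0 0.3;0 -0.008 0 0 0 0 0.3;0 -0.008 0 0 0 0 0.3;0 -0.006 0 0 0 0 0.3;0 -0.004 0 0 0 0 0.3;0 0 0 0 0 0 0.3'
python3 - <<'E'
from h import *
need([.3531,.3253,.016],-93.3)
im=grab_frame("wrist");cv2.imwrite("pics/w17.png",im)
E
```

```text
time: 30.0
tool_pos: [0.3249, 0.3398, 0.0155]
tool_rot: [0.001, -0.686, 0.727, 0.0]
contact_force: [-0.8, -0.2, 0.5]
gripper_width: 0.699
t 30.0 pos [0.3249 0.3398 0.0155] yaw -93.34 tilt 0.08 F [-0.8 -0.2  0.5] w 0.699
turn -0.0007 shift [ 0.0128 -0.029  -0.0005]
```

View pics/w17.png

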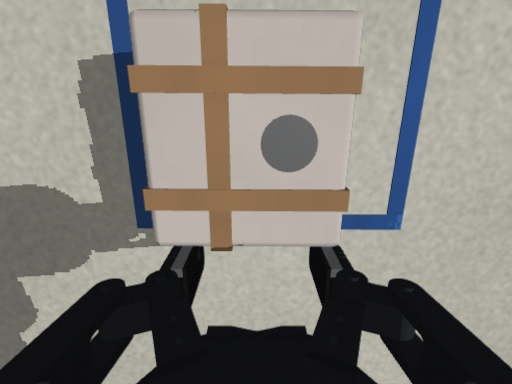

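```bash
python3 -m inch '0 -0.003 0 0 0 0 0.3;0.003 -0.005 0 0 0 0 0.3;0.003 -0.005 0 0 0 0 0.3;0.003 -0.005 0 0 0 0 0.3;0.003 -0.005 0 0 0 0 0.3;0.002 -0.003 0 0 0 0 0.3;0.0015 -0.002 0 0 0 0 0.3;0.001 -0.001 0 0 0 0 0.3;0 0 0 0 0 0 0.3;0 0 0 0 0 0 0.3'
python3 - <<'E'
from h import *
need([.3531,.3253-.004,.016],-93.3)
im=grab_frame("wrist");cv2.imwrite("pics/w18.png",im)
E
```

```text
time: 30.88
tool_pos: [0.3504, 0.322, 0.0144]
tool_rot: [-0.0, -0.687, 0.727, 0.001]
contact_force: [-4.9, 2.9, 1.5]
gripper_width: 0.697
t 30.88 pos [0.3504 0.322  0.0144] yaw -93.24 tilt 0.16 F [-4.9  2.9  1.5] w 0.697
turn 0.0011 shift [ 0.0006 -0.0028 -0.0016]
```

View pics/w18.png

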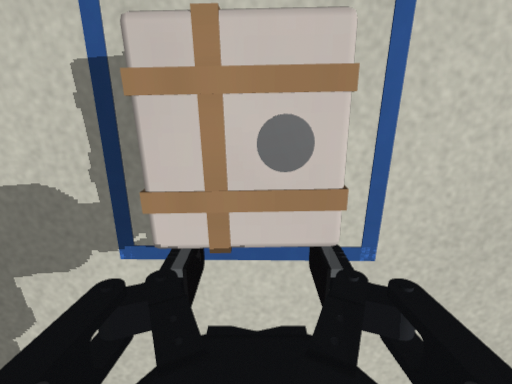

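```bash
python3 -m inch '0.0003 -0.001 0 0 0 0 0.3;0.0003 -0.001 0 0 0 0 0.3;0 -0.001 0 0 0 0 0.3;0 0 0 0 0 0 0.3;0 0 0 0 0 0 0.3;0 0 0 0 0 0 0.3'
python3 -c "
from h import *
need([.3531,.3253-.004,.016],-93.3)"
python3 -m inch '0 0.005 0 0 0 0 0.3;0 0.01 0 0 0 0 0.3;0 0.015 0 0 0 0 0.3;0 0.01 -0.02 0 0 0 0.3;0 0 -0.03 0 0 0 0.3;0 0 -0.03 0 0 0 0.3;0 0 -0.03 0 0 0 0.3;0 0 -0.04 0 0 0 0.3;0 0 -0.04 0 0 0 0.3;0 0 -0.03 0 0 0 0'
python3 - <<'E'
from h import *
need([.51,-.2035,.25],-127)
im=grab_frame("wrist");cv2.imwrite("pics/w19.png",im)
E
```

```text
time: 31.43
tool_pos: [0.3528, 0.3214, 0.0144]
tool_rot: [-0.001, -0.687, 0.727, 0.002]
contact_force: [-6.2, 2.9, 3.5]
gripper_width: 0.698
t 31.43 pos [0.3528 0.3214 0.0144] yaw -93.23 tilt 0.21 F [-6.2  2.9  3.5] w 0.698
turn 0.0013 shift [ 0.0001 -0.0003 -0.0016]
time: 32.27
tool_pos: [0.3145, 0.323, 0.2379]
tool_rot: [0.002, -0.687, 0.727, -0.0]
contact_force: [1.1, 0.0, 0.8]
gripper_width: 0.824
t 32.27 pos [0.3145 0.323  0.2379] yaw -93.27 tilt 0.22 F [1.1 0.  0.8] w 0.824
turn 0.5887 shift [ 0.3028 -0.473  -0.0121]
```

View pics/w19.png

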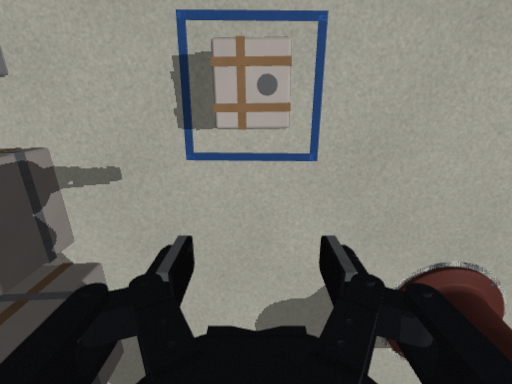

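```bash
python3 -m inch '0.014 -0.006 -0.012 0 0 0 0;0.032 -0.014 0 0 0 0 0;0.032 -0.014 0 0 0 0 0;0.032 -0.014 0 0 0 0 0;0.032 -0.014 0 0 0 0 0;0.032 -0.014 0 0 0 0 0;0.032 -0.014 0 0 0 0 0;0.032 -0.014 0 0 0 0 0;0.032 -0.014 0 0 0 0 0;0.032 -0.014 0 0 0 0 0'
python3 -m inch '0.032 -0.014 0 0 0 0 0;0.032 -0.014 0 0 0 0 0;0.032 -0.014 0 0 0 0 0;0.032 -0.014 0 0 0 0 0;0.032 -0.014 0 0 0 0 0;0.032 -0.014 0 0 0 0 0;0.02 -0.009 0 0 0 0 0;0 0 0 0 0 0.1 0;0 0 0 0 0 0.12 0;0 0 0 0 0 0.12 0'
python3 -m inch '0 0 0 0 0 0.12 0;0 0 0 0 0 0.1 0;0 0 0 0 0 0.029 0;0 0 0 0 0 0 0;0 0 0 0 0 0 0;0 0 0 0 0 0 0'
python3 - <<'E'
from h import *
im=grab_frame("wrist");cv2.imwrite("pics/w20.png",im)
need([.51,-.2035,.25],-127)
im=grab_frame("top");crop("t20",im,110,180,290,290,4)
E
```

```text
time: 33.15
tool_pos: [0.4288, 0.0121, 0.2459]
tool_rot: [-0.0, -0.686, 0.727, -0.0]
contact_force: [0.7, 0.2, -0.5]
gripper_width: 1.0
time: 33.98
tool_pos: [0.5093, -0.2035, 0.2455]
tool_rot: [-0.0, -0.551, 0.835, 0.0]
contact_force: [0.3, -0.1, -0.7]
gripper_width: 1.0
time: 34.48
tool_pos: [0.5095, -0.203, 0.2462]
tool_rot: [-0.0, -0.446, 0.895, 0.0]
contact_force: [-0.1, 0.6, -0.2]
gripper_width: 1.001
t 34.53 pos [ 0.5096 -0.2031  0.2463] yaw -126.99 tilt 0.01 F [0.  0.7 0.8] w 0.998
turn 0.0002 shift [ 0.0001 -0.0006 -0.0037]
```

View pics/w20.png

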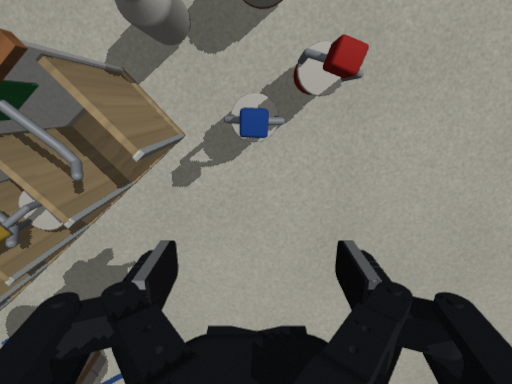

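View pics/t20.png

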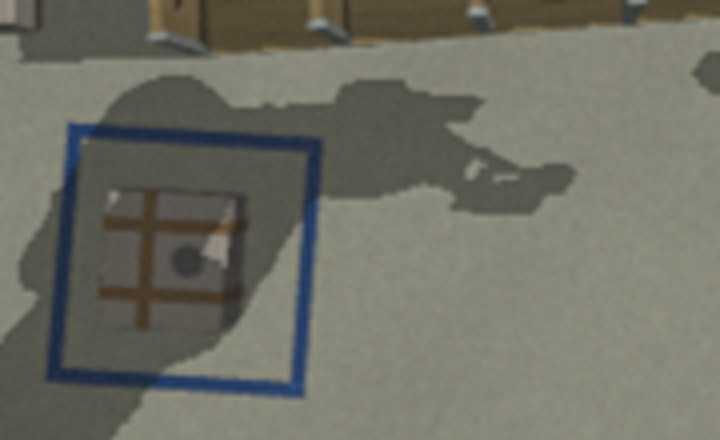

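```bash
python3 - <<'E'
from h import *
t=camera_info("top")
T=lambda X,Y:((X+.5)/4-.5+110,(Y+.5)/4-.5+180)
m=np.array([plane(t,T(*c),.075)[:2] for c in((108,188),(235,195),(224,331),(98,325))])
print(m.mean(0),[np.linalg.norm(m[k]-m[k-1]) for k in range(4)])
w=camera_info("wrist");im=cv2.imread("pics/w20.png")
for c in("blue","red"):print(c,[b for b in blobs(im,c,150)])
crop("w20c",im,210,20,380,150,4.5)
E
```

```text
[0.41364476 0.31844059] [np.float64(0.09877023095892809), np.float64(0.0928110714136335), np.float64(0.0980420187119486), np.float64(0.09136857463956446)]
blue [([253.5, 122.3], [240, 108, 29, 30, 795])]
red [([349.6, 53.7], [332, 35, 36, 39, 881])]
```

View pics/w20c.png

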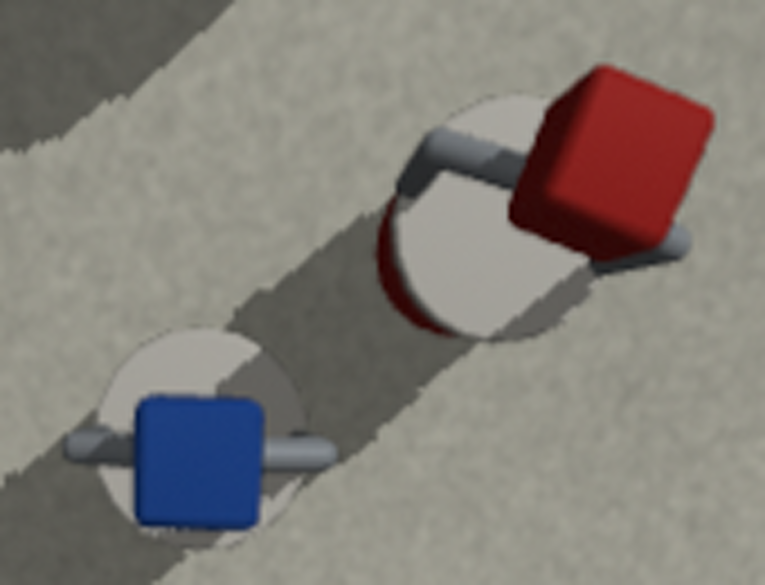

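```bash
python3 - <<'E'
from h import *
w=camera_info("wrist")
print(plane(w,(253.7,122.8),.17)); 
p=plane(w,(253.7,122.8),.17)
need([p[0],p[1]-.0,.118],-128.8)
E
```

```text
[ 0.559697   -0.23789117  0.17      ]
t 34.58 pos [ 0.5097 -0.2031  0.2463] yaw -126.99 tilt 0.01 F [-0.4 -0.8 -0.6] w 0.997
turn 0.0315 shift [-0.0042 -0.0608  0.1283]
```

```bash
python3 -m inch '0 0 0 0 0 0.0315 0;-0.002 -0.015 0 0 0 0 0;-0.002 -0.02 0 0 0 0 0;0 -0.015 0 0 0 0 0;0 -0.01 0 0 0 0 0;0 0 0.015 0 0 0 0;0 0 0.02 0 0 0 0;0 0 0.02 0 0 0 0;0 0 0 0 0 0 0;0 0 0 0 0 0 0'
python3 - <<'E'
from h import *
im=grab_frame("wrist");cv2.imwrite("pics/w21.png",im)
need([.559,-.2383,.118],-128.8)
w=camera_info("wrist");p=state()["tool_pos"];print(proj(w,[p[0],p[1],.17]),blobs(im,"blue",150))
E
```

```text
time: 35.42
tool_pos: [0.5575, -0.2367, 0.1891]
tool_rot: [-0.001, -0.432, 0.902, 0.002]
contact_force: [0.0, 0.2, 0.6]
gripper_width: 1.002
t 35.47 pos [ 0.5585 -0.2373  0.1911] yaw -128.82 tilt 0.06 F [-0.6  0.6  0.7] w 0.999
turn -0.0003 shift [ 0.0004 -0.001   0.0731]
[256.28957702 208.63272362] [([255.2, 200.8], [239, 181, 33, 40, 1280])]
```

View pics/w21.png

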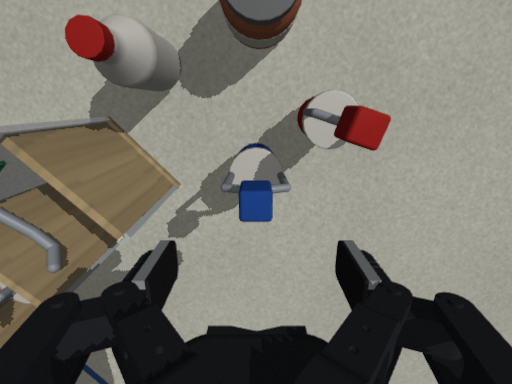

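```bash
python3 -m inch '0 -0.0015 0.012 0 0 0 0;0 0 0.015 0 0 0 0;0 0 0.015 0 0 0 0;0 0 0.012 0 0 0 0;0 0 0.01 0 0 0 0;0 0 0.006 0 0 0 0;0 0 0.003 0 0 0 0;0 0 0 0 0 0 0;0 0 0 0 0 0 0;0 0 0 0 0 0 0'
python3 -m inch '0 0 0 0 0 0 0.4;0 0 0 0 0 0 0.6;0 0 0 0 0 0 0.8;0 0 0 0 0 0 1;0 0 0 0 0 0 1;0 0 0 0 0 0 1;0 0 0 0 0 0 1;0 0 0 0 0 0 1;0 0 0 0 0 0 1'
python3 - <<'E'
from h import *
im=grab_frame("wrist");cv2.imwrite("pics/w22.png",im)
need([.559,-.2383,.177],-86)
E
```

```text
time: 36.3
tool_pos: [0.5608, -0.239, 0.1195]
tool_rot: [0.0, -0.432, 0.902, -0.001]
contact_force: [0.4, 0.2, 0.2]
gripper_width: 1.002
time: 37.05
tool_pos: [0.5604, -0.2388, 0.1188]
tool_rot: [0.0, -0.432, 0.902, -0.0]
contact_force: [-0.2, -0.3, 1.3]
gripper_width: 0.287
t 37.1 pos [ 0.5605 -0.2388  0.1189] yaw -128.82 tilt 0.04 F [ 0.3 -0.5  2.3] w 0.286
turn -0.7474 shift [-0.0006  0.0014 -0.0581]
```

View pics/w22.png

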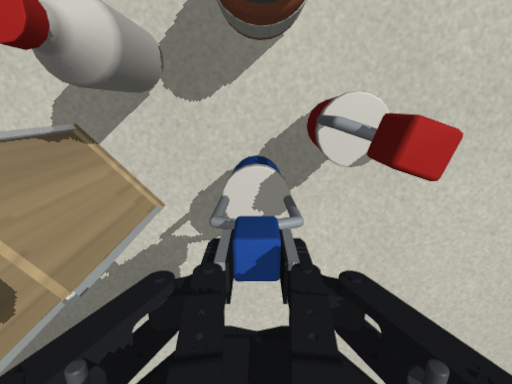

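```bash
python3 -m inch '0 0 -0.004 0 0 0 1;0 0 -0.008 0 0 0 1;0 0 -0.012 0 0 0 1;0 0 -0.014 0 0 0 1;0 0 -0.012 0 0 0 1;0 0 -0.008 0 0 0 1;0.01 0.012 0 0 0 0 1;0.015 0.019 0 0 0 0 1;0.015 0.019 0 0 0 0 1;0.01 0.012 0 0 0 0 1'
python3 -m inch '0 0 0 0 0 -0.06 1;0 0 0 0 0 -0.12 1;0 0 0 0 0 -0.12 1;0 0 0 0 0 -0.12 1;0 0 0 0 0 -0.12 1;0 0 0 0 0 -0.12 1;0 0 0 0 0 -0.08 1;0 0 0 0 0 -0.009 1;0 0 0 0 0 0 1'
python3 - <<'E'
from h import *
c=np.array([.6278,.1494]);x=np.array([.9977,.068])
need([*(c-.15*x),.177],-86.1)
E
```

```text
time: 37.93
tool_pos: [0.4792, -0.2387, 0.1774]
tool_rot: [-0.0, -0.432, 0.902, -0.0]
contact_force: [0.1, -0.0, -1.8]
gripper_width: 0.289
time: 38.68
tool_pos: [0.4807, -0.2389, 0.1773]
tool_rot: [-0.0, 0.731, -0.682, 0.0]
contact_force: [-0.1, 0.6, -1.8]
gripper_width: 0.288
t 38.68 pos [ 0.4807 -0.2389  0.1773] yaw -86.01 tilt 0.05 F [-0.1  0.6 -1.8] w 0.288
turn 0.0016 shift [-3.774e-01 -2.320e-02  3.000e-04]
```

```bash
python3 -m inch '-0.012 0 0 0 0 0.0016 1;-0.025 -0.002 0 0 0 0 1;-0.03 -0.002 0 0 0 0 1;-0.03 -0.002 0 0 0 0 1;-0.03 -0.002 0 0 0 0 1;-0.03 -0.002 0 0 0 0 1;-0.03 -0.002 0 0 0 0 1;-0.03 -0.002 0 0 0 0 1;-0.03 -0.002 0 0 0 0 1;-0.03 -0.002 0 0 0 0 1'
python3 -m inch '-0.03 -0.002 0 0 0 0 1;-0.03 -0.002 0 0 0 0 1;-0.02 -0.001 0 0 0 0 1;-0.012 0 0 0 0 0 1;-0.008 0 0 0 0 0 1;0 0 0 0 0 0 1;0 0 0 0 0 0 1;0 0 0 0 0 0 1'
python3 - <<'E'
from h import *
im=grab_frame("wrist");cv2.imwrite("pics/w23.png",im)
c=np.array([.6278,.1494]);x=np.array([.9977,.068])
need([*(c-.15*x),.177],-86.1)
crop("w23c",im,130,0,350,90,3.6)
E
```

```text
time: 39.52
tool_pos: [0.4785, 0.041, 0.1768]
tool_rot: [-0.0, 0.731, -0.683, 0.0]
contact_force: [0.2, 0.1, -1.6]
gripper_width: 0.289
time: 40.18
tool_pos: [0.4773, 0.1381, 0.1765]
tool_rot: [0.0, 0.731, -0.683, 0.0]
contact_force: [-0.6, -0.4, -2.0]
gripper_width: 0.289
t 40.23 pos [0.4773 0.138  0.1765] yaw -86.1 tilt 0.02 F [ 0.1 -0.2 -2.1] w 0.292
turn -0.0 shift [-0.0012 -0.0009 -0.0005]
```

View pics/w23.png

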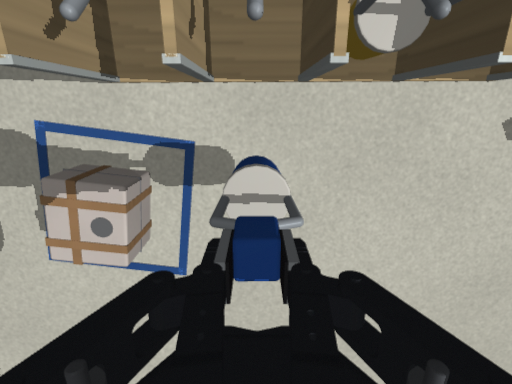

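View pics/w23c.png

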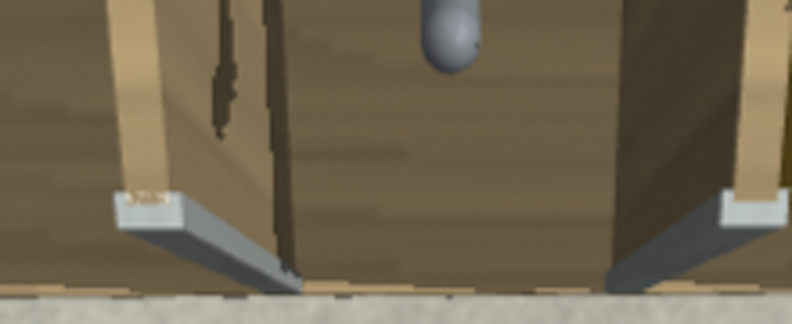

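```bash
python3 - <<'E'
from h import *
w=camera_info("wrist");x=np.array([.9977,.068])
f=lambda X,Y:((X+.5)/3.6-.5+130,(Y+.5)/3.6-.5)
a=[plane(w,f(X,228),.155)[:2] for X in(116,183,721,788)]
print(np.linalg.norm(a[2]-a[1]),np.linalg.norm(a[1]-a[0])); d=a[0]-a[3];print(np.degrees(np.arctan2(d[1],d[0])))
print("seat from posts",np.mean(a,0)+.048*x)
p=plane(w,f(451,74),.168)[:2];print("seat from tip",p+.026*x)
need([*(np.mean(a,0)+.047*x),.177],-86.1)
E
```

```text
0.09841386006162071 0.012252341037377611
93.8717822974048
seat from posts [0.62762264 0.14928267]
seat from tip [0.62692896 0.14932933]
t 40.23 pos [0.4773 0.138  0.1765] yaw -86.1 tilt 0.02 F [ 0.1 -0.2 -2.1] w 0.292
turn -0.0 shift [-0.0011 -0.1497 -0.0005]
```

```bash
python3 -m inch '-0.001 -0.008 0 0 0 0 1;0 -0.014 0 0 0 0 1;0 -0.016 0 0 0 0 1;0 -0.016 0 0 0 0 1;0 -0.016 0 0 0 0 1;0 -0.014 0 0 0 0 1;0 -0.014 0 0 0 0 1;0 -0.014 0 0 0 0 1;0 -0.012 0 0 0 0 1;0 -0.012 0 0 0 0 1'
python3 -m inch '0 -0.008 0 0 0 0 1;0 -0.004 0 0 0 0 1;0 0 0 0 0 0 1;0 0 0 0 0 0 1;0 0 0 0 0 0 1'
python3 - <<'E'
from h import *
need([.6262,.1492,.149],-86.1)
im=grab_frame("wrist");cv2.imwrite("pics/w24.png",im)
im=grab_frame("side");crop("s24",im,180,90,320,210,5)
E
```

```text
time: 41.07
tool_pos: [0.6142, 0.1485, 0.1761]
tool_rot: [0.0, 0.731, -0.683, -0.0]
contact_force: [-0.2, 0.4, -1.8]
gripper_width: 0.289
time: 41.48
tool_pos: [0.6244, 0.1501, 0.1764]
tool_rot: [0.0, 0.731, -0.682, -0.0]
contact_force: [0.2, -0.3, -1.3]
gripper_width: 0.287
t 41.48 pos [0.6244 0.1501 0.1764] yaw -86.01 tilt 0.03 F [ 0.2 -0.3 -1.3] w 0.287
turn 0.0015 shift [ 0.001  -0.0017  0.0274]
```

View pics/w24.png

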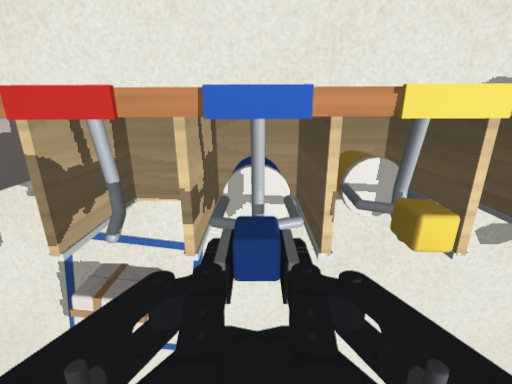

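View pics/s24.png

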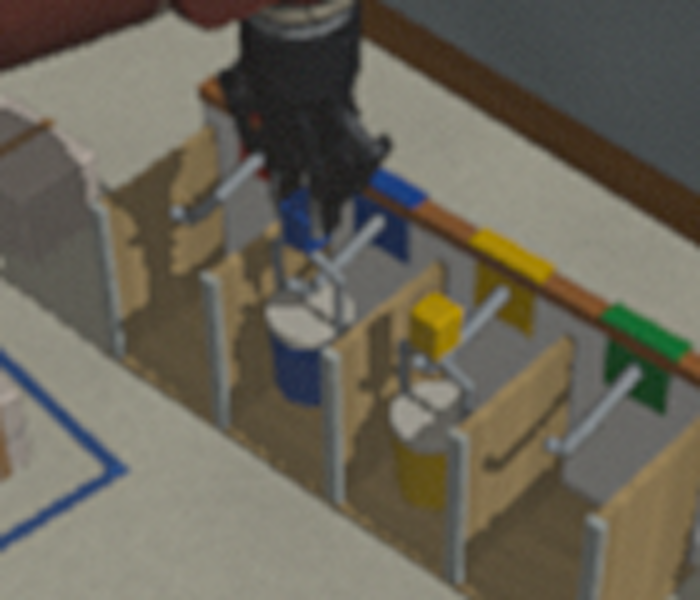

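```bash
python3 -m inch '0.001 -0.0005 0.004 0 0 0 1;0 0 0.004 0 0 0 1;0 0 0.004 0 0 0 1;0 0 0.004 0 0 0 1;0 0 0.004 0 0 0 1;0 0 0.003 0 0 0 1;0 0 0.002 0 0 0 1;0 0 0.001 0 0 0 1;0 0 0 0 0 0 1;0 0 0 0 0 0 1'
python3 -c "
from h import *
need([.6262,.1492,.149],-86.1)"
python3 -m inch '0 0 0.001 0 0 0 1;0 0 0.001 0 0 0 1;0 0 0 0 0 0 1;0 0 0 0 0 0 1'
python3 -c "
from h import *
need([.6262,.1492,.149],-86.1)"
```

```text
time: 42.42
tool_pos: [0.6254, 0.1493, 0.1506]
tool_rot: [-0.0, 0.731, -0.682, 0.0]
contact_force: [-0.5, -0.5, -0.1]
gripper_width: 0.294
t 42.42 pos [0.6254 0.1493 0.1506] yaw -86.01 tilt 0.01 F [-0.5 -0.5 -0.1] w 0.294
turn 0.0016 shift [ 0.0001 -0.0007  0.0016]
time: 42.75
tool_pos: [0.6257, 0.1493, 0.1492]
tool_rot: [-0.0, 0.731, -0.682, 0.0]
contact_force: [0.0, 0.2, 0.9]
gripper_width: 0.29
t 42.75 pos [0.6257 0.1493 0.1492] yaw -86.01 tilt 0.06 F [0.  0.2 0.9] w 0.29
turn 0.0016 shift [ 0.0002 -0.0005  0.0002]
```

```bash
python3 -m inch '0 0 0 0 0 0 0.7;0 0 0 0 0 0 0.68;0 0 0 0 0 0 0.66;0 0 0 0 0 0 0.64;0 0 0 0 0 0 0.62;0 0 0 0 0 0 0.6;0 0 0 0 0 0 0.5;0 0 0 0 0 0 0.4;0 0 0 0 0 0 0.4'
python3 - <<'E'
from h import *
need([.6262,.1492,.149],-86.1)
im=grab_frame("wrist");cv2.imwrite("pics/w25.png",im)
E
python3 -m inch '0 0 -0.004 0 0 0 0.4;0 0 -0.008 0 0 0 0.4;0 0 -0.012 0 0 0 0.4;0 0 -0.016 0 0 0 0.4;0 0 -0.02 0 0 0 0.4;0 0 -0.025 0 0 0 0.4;0 0 -0.02 0 0 0 0.4;0 0.02 0 0 0 0 0.4;0 0.03 0 0 0 0 0.2;0 0.03 0 0 0 0 0'
python3 - <<'E'
from h import *
need([.49,-.27,.25],-140)
im=grab_frame("wrist");cv2.imwrite("pics/w26.png",im)
E
```

```text
time: 43.5
tool_pos: [0.6253, 0.1493, 0.1485]
tool_rot: [0.0, 0.731, -0.682, -0.0]
contact_force: [-0.2, -0.3, -0.6]
gripper_width: 0.603
t 43.5 pos [0.6253 0.1493 0.1485] yaw -86.01 tilt 0.0 F [-0.2 -0.3 -0.6] w 0.603
turn 0.0016 shift [ 0.0001 -0.0008 -0.0005]
time: 44.38
tool_pos: [0.5455, 0.1436, 0.2557]
tool_rot: [-0.001, 0.731, -0.682, 0.001]
contact_force: [-0.2, 0.2, 0.7]
gripper_width: 0.861
t 44.38 pos [0.5455 0.1436 0.2557] yaw -86.02 tilt 0.15 F [-0.2  0.2  0.7] w 0.861
turn 0.9421 shift [ 0.3084 -0.2812  0.0057]
```

View pics/w25.png

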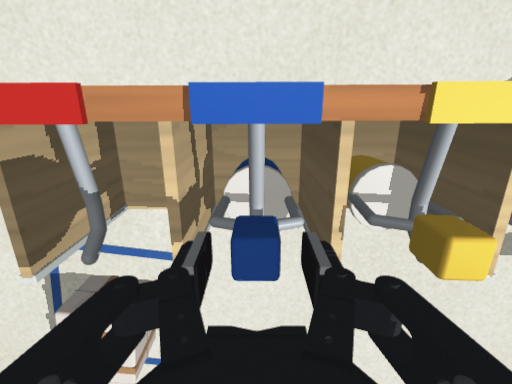

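View pics/w26.png

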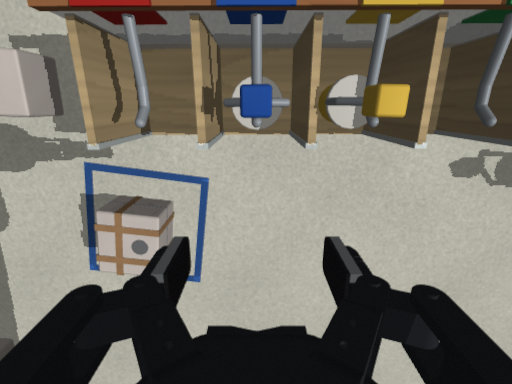

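```bash
python3 -m inch '0.01 0.02 0 0 0 0 0;0.025 0.02 0 0 0 0 0;0.03 0.014 0 0 0 0 0;0.03 0 0 0 0 0 0;0.03 0 0 0 0 0 0;0.03 0 0 0 0 0 0;0.03 0 0 0 0 0 0;0.03 0 0 0 0 0 0;0.03 0 0 0 0 0 0;0.03 0 0 0 0 0 0'
python3 -m inch '0.03 0 0 0 0 0 0;0.03 0 0 0 0 0 0;0.03 0 0 0 0 0 0;0.03 0 0 0 0 0 0;0.02 0 0 0 0 0 0;0.01 0 0 0 0 0.08 0;0 0 0 0 0 0.12 0;0 0 0 0 0 0.12 0;0 0 0 0 0 0.12 0;0 0 0 0 0 0.12 0'
python3 -m inch '0 0 0 0 0 0.12 0;0 0 0 0 0 0.12 0;0 0 0 0 0 0.12 0;0 0 0 0 0 0.12 0;0 0 0 0 0 0.025 0;0 0 0 0 0 0 0;0 0 0 0 0 0 0'
python3 - <<'E'
from h import *
im=grab_frame("wrist");cv2.imwrite("pics/w27.png",im)
need([.521,-.285,.25],-147)
print(blobs(im,"red",150))
w=camera_info("wrist");print(proj(w,[.5547,-.337,.17]))
E
```

```text
time: 45.27
tool_pos: [0.5112, -0.1361, 0.2554]
tool_rot: [-0.0, 0.731, -0.682, 0.001]
contact_force: [0.7, 0.8, 0.6]
gripper_width: 0.999
time: 46.1
tool_pos: [0.5216, -0.2845, 0.2552]
tool_rot: [0.0, -0.512, 0.859, -0.001]
contact_force: [-0.8, -0.6, 0.3]
gripper_width: 1.001
time: 46.68
tool_pos: [0.5216, -0.2842, 0.2548]
tool_rot: [0.001, -0.284, 0.959, -0.001]
contact_force: [-0.1, -1.0, -0.4]
gripper_width: 1.001
t 46.73 pos [ 0.5216 -0.2842  0.2546] yaw -146.98 tilt 0.08 F [-0.  -0.3 -0.3] w 1.003
turn 0.0004 shift [ 0.0009 -0.0004  0.0046]
[([255.5, 121.0], [243, 108, 26, 27, 697]), ([50.0, 122.9], [35, 111, 34, 27, 641])]
[257.17983352 120.78973928]
```

View pics/w27.png

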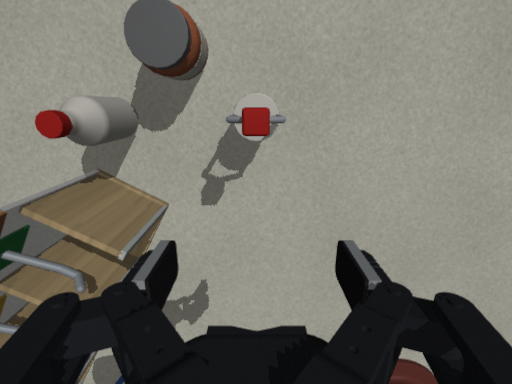

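```bash
python3 -c "
from h import *
w=camera_info('wrist');im=cv2.imread('pics/w27.png');print(plane(w,(255.7,121.5),.17));crop('w27c',im,210,80,310,160,7)
need([.5554,-.3368,.185],-147)"
```

```text
[ 0.55549974 -0.33572156  0.17      ]
t 46.73 pos [ 0.5216 -0.2842  0.2546] yaw -146.98 tilt 0.08 F [-0.  -0.3 -0.3] w 1.003
turn 0.0004 shift [ 0.0003 -0.0625  0.0696]
```

View pics/w27c.png

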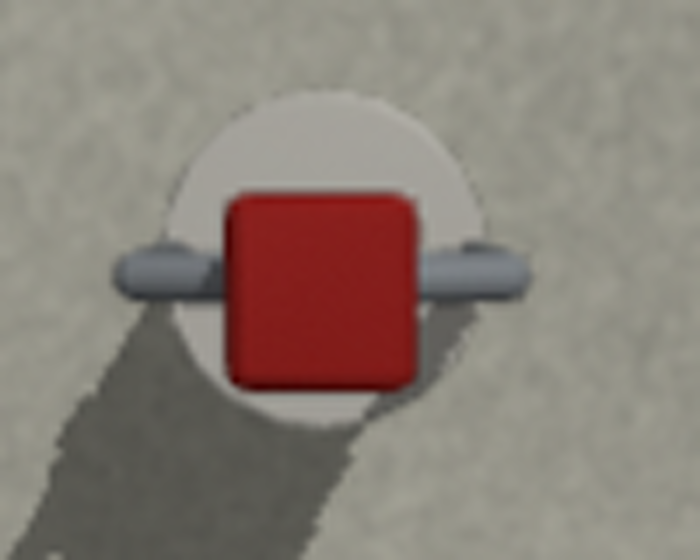

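Yaw −147° is right; block at (256,121). Move over it, check, then descend.

```bash
python3 -m inch '0 -0.012 0 0 0 0 0;0 -0.02 0 0 0 0 0;0 -0.018 0 0 0 0 0;0 -0.012 0 0 0 0 0;0 0 0.015 0 0 0 0;0 0 0.02 0 0 0 0;0 0 0.02 0 0 0 0;0 0 0.008 0 0 0 0;0 0 0 0 0 0 0;0 0 0 0 0 0 0'
python3 - <<'E'
from h import *
im=grab_frame("wrist");cv2.imwrite("pics/w28.png",im)
need([.5554,-.3365,.118],-147)
w=camera_info("wrist");p=state()["tool_pos"];print(proj(w,[p[0],p[1],.17]),blobs(im,"red",150))
E
```

```text
time: 47.57
tool_pos: [0.5546, -0.3355, 0.19]
tool_rot: [-0.0, -0.284, 0.959, 0.001]
contact_force: [0.8, -0.1, 0.4]
gripper_width: 1.003
t 47.62 pos [ 0.5552 -0.336   0.1914] yaw -147.01 tilt 0.06 F [ 0.7 -0.1  0.2] w 0.998
turn -0.0002 shift [ 0.0001 -0.0005  0.0734]
[256.08502156 208.60772807] [([255.1, 202.8], [239, 183, 33, 40, 1225]), ([13.7, 200.7], [0, 185, 35, 34, 832])]
```

View pics/w28.png

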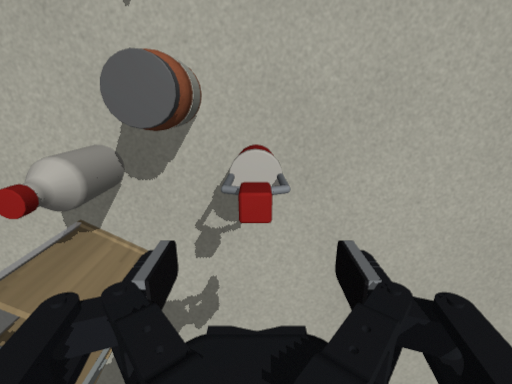

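```bash
python3 -m inch '0 -0.001 0.012 0 0 0 0;0 0 0.015 0 0 0 0;0 0 0.015 0 0 0 0;0 0 0.012 0 0 0 0;0 0 0.01 0 0 0 0;0 0 0.006 0 0 0 0;0 0 0.003 0 0 0 0;0 0 0 0 0 0 0;0 0 0 0 0 0 0;0 0 0 0 0 0 0'
python3 -m inch '0 0 0 0 0 0 0.4;0 0 0 0 0 0 0.6;0 0 0 0 0 0 0.8;0 0 0 0 0 0 1;0 0 0 0 0 0 1;0 0 0 0 0 0 1;0 0 0 0 0 0 1;0 0 0 0 0 0 1;0 0 0 0 0 0 1'
python3 - <<'E'
from h import *
im=grab_frame("wrist");cv2.imwrite("pics/w29.png",im)
need([.5554,-.3365,.118],-147)
E
```

```text
time: 48.45
tool_pos: [0.5561, -0.3373, 0.1185]
tool_rot: [0.0, -0.284, 0.959, -0.001]
contact_force: [-0.1, 0.1, -0.8]
gripper_width: 0.995
time: 49.2
tool_pos: [0.5558, -0.337, 0.1179]
tool_rot: [0.0, -0.284, 0.959, -0.0]
contact_force: [0.9, -0.1, 1.6]
gripper_width: 0.291
t 49.25 pos [ 0.5558 -0.337   0.1179] yaw -147.02 tilt 0.04 F [0.9 0.7 2.5] w 0.292
turn -0.0004 shift [ 0.0001  0.0007 -0.0001]
```

View pics/w29.png

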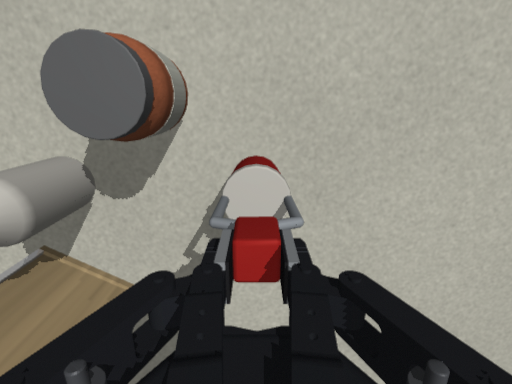

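```bash
python3 -m inch '0 0 -0.004 0 0 0 1;0 0 -0.008 0 0 0 1;0 0 -0.012 0 0 0 1;0 0 -0.014 0 0 0 1;0 0 -0.012 0 0 0 1;0 0 -0.009 0 0 0 1;0.015 0.01 0 0 0 0 1;0.02 0.013 0 0 0 0 1;0.02 0.013 0 0 0 0 1;0.015 0.01 0 0 0 0 1'
python3 -m inch '0 0 0 0 0 -0.06 1;0 0 0 0 0 -0.12 1;0 0 0 0 0 -0.12 1;0 0 0 0 0 -0.12 1;0 0 0 0 0 -0.12 1;0 0 0 0 0 -0.12 1;0 0 0 0 0 -0.12 1;0 0 0 0 0 -0.12 1;0 0 0 0 0 -0.12 1;0 0 0 0 0 -0.043 1'
python3 - <<'E'
from h import *
c=np.array([.6201,.2590]);x=np.array([.9977,.068])
need([*(c-.115*x),.180],-86.1)
im=grab_frame("top");crop("t30",im,110,120,290,290,3.4)
E
```

```text
time: 50.08
tool_pos: [0.4706, -0.3365, 0.1776]
tool_rot: [-0.0, -0.284, 0.959, -0.0]
contact_force: [-0.2, -0.8, -2.0]
gripper_width: 0.289
time: 50.92
tool_pos: [0.472, -0.3366, 0.1777]
tool_rot: [0.0, 0.732, -0.681, 0.001]
contact_force: [0.3, 0.2, -2.1]
gripper_width: 0.293
t 50.92 pos [ 0.472  -0.3366  0.1777] yaw -85.85 tilt 0.07 F [ 0.3  0.2 -2.1] w 0.293
turn 0.0043 shift [-0.5842 -0.0733 -0.0023]
```

View pics/t30.png

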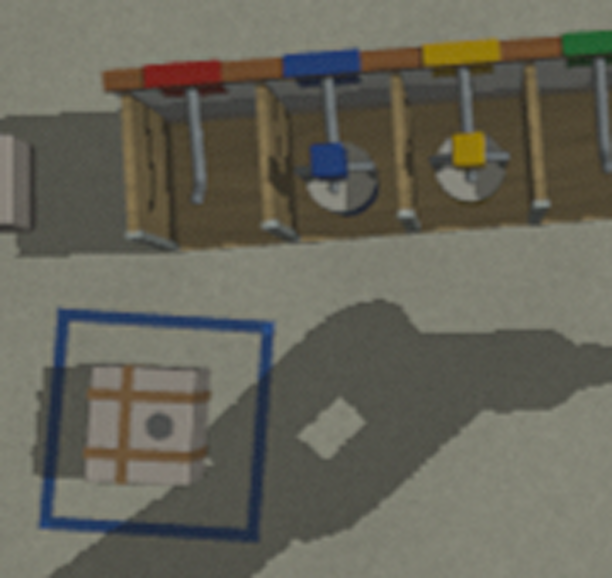

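```bash
python3 -m inch '-0.014 -0.002 0 0 0 0.0043 1;-0.03 -0.004 0 0 0 0 1;-0.03 -0.004 0 0 0 0 1;-0.03 -0.004 0 0 0 0 1;-0.03 -0.004 0 0 0 0 1;-0.03 -0.004 0 0 0 0 1;-0.03 -0.004 0 0 0 0 1;-0.03 -0.004 0 0 0 0 1;-0.03 -0.004 0 0 0 0 1;-0.03 -0.004 0 0 0 0 1'
python3 -m inch '-0.03 -0.004 0 0 0 0 1;-0.03 -0.004 0 0 0 0 1;-0.03 -0.004 0 0 0 0 1;-0.03 -0.004 0 0 0 0 1;-0.03 -0.004 0 0 0 0 1;-0.03 -0.004 0 0 0 0 1;-0.03 -0.004 0 0 0 0 1;-0.03 -0.004 0 0 0 0 1;-0.03 -0.003 0 0 0 0 1;-0.025 0 0 0 0 0 1'
python3 -m inch '-0.01 0 0 0 0 0 1;-0.005 0 0 0 0 0 1;0 0 0 0 0 0 1;0 0 0 0 0 0 1;0 0 0 0 0 0 1'
python3 - <<'E'
from h import *
im=grab_frame("wrist");cv2.imwrite("pics/w31.png",im)
c=np.array([.6201,.2590]);x=np.array([.9977,.068])
need([*(c-.115*x),.177],-86.1)
crop("w31c",im,130,0,350,130,3.6)
E
```

```text
time: 51.8
tool_pos: [0.4914, -0.0484, 0.1772]
tool_rot: [-0.0, 0.729, -0.685, 0.0]
contact_force: [-0.1, -0.3, -1.9]
gripper_width: 0.288
time: 52.63
tool_pos: [0.5074, 0.2487, 0.1773]
tool_rot: [-0.001, 0.729, -0.684, -0.0]
contact_force: [0.3, -0.1, -2.0]
gripper_width: 0.289
time: 53.05
tool_pos: [0.507, 0.26, 0.1766]
tool_rot: [0.0, 0.729, -0.685, 0.0]
contact_force: [0.3, -0.1, -1.4]
gripper_width: 0.289
t 53.1 pos [0.5071 0.26   0.1766] yaw -86.46 tilt 0.02 F [ 0.1  0.4 -2.8] w 0.29
turn -0.0064 shift [ 0.0086  0.0023 -0.0004]
```

View pics/w31.png

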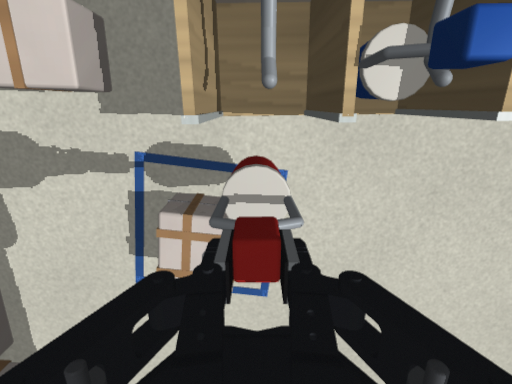

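View pics/w31c.png

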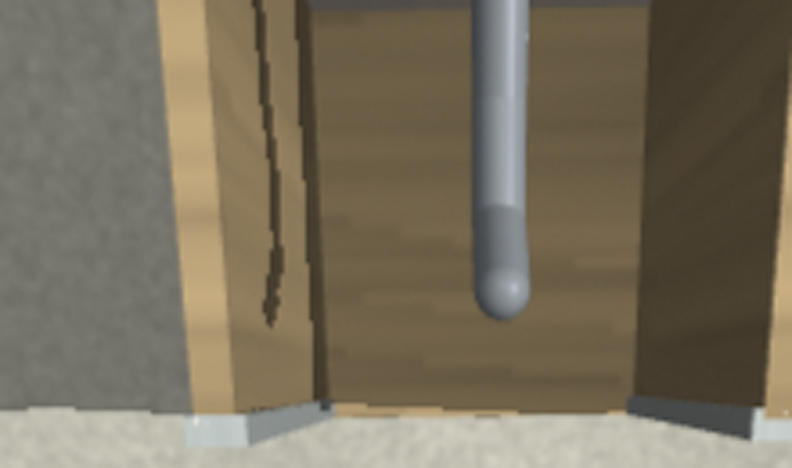

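```bash
python3 - <<'E'
from h import *
w=camera_info("wrist");x=np.array([.9977,.068])
f=lambda X,Y:((X+.5)/3.6-.5+130,(Y+.5)/3.6-.5)
p=plane(w,f(501,320),.168)[:2];print("seat from tip",p+.026*x)
a=plane(w,f(248,445),.155)[:2];b=plane(w,f(752,438),.155)[:2];print(np.linalg.norm(a-b),(a+b)/2+.048*x)
need([.6190,.2590,.177],-86.1)
E
```

```text
seat from tip [0.61959195 0.25952547]
0.09809093262051113 [0.6201362  0.25907695]
t 53.1 pos [0.5071 0.26   0.1766] yaw -86.46 tilt 0.02 F [ 0.1  0.4 -2.8] w 0.29
turn -0.0064 shift [ 0.0086 -0.1116 -0.0004]
```

```bash
python3 -m inch '0.0044 0 0 0 0 -0.0064 1;0.004 0 0 0 0 0 1;0 -0.008 0 0 0 0 1;0 -0.012 0 0 0 0 1;0 -0.014 0 0 0 0 1;0 -0.014 0 0 0 0 1;0 -0.014 0 0 0 0 1;0 -0.014 0 0 0 0 1;0 -0.014 0 0 0 0 1;0 -0.01 0 0 0 0 1'
python3 -m inch '0 -0.007 0 0 0 0 1;0 -0.003 0 0 0 0 1;0 0 0 0 0 0 1;0 0 0 0 0 0 1;0 0 0 0 0 0 1'
python3 - <<'E'
from h import *
need([.618,.2590,.149],-86.1)
im=grab_frame("wrist");cv2.imwrite("pics/w32.png",im)
E
```

```text
time: 53.93
tool_pos: [0.6089, 0.2591, 0.1763]
tool_rot: [-0.0, 0.731, -0.682, 0.0]
contact_force: [-0.1, -0.9, -0.7]
gripper_width: 0.288
time: 54.35
tool_pos: [0.6168, 0.2604, 0.1765]
tool_rot: [0.0, 0.731, -0.682, -0.0]
contact_force: [0.3, 0.2, -0.5]
gripper_width: 0.289
t 54.35 pos [0.6168 0.2604 0.1765] yaw -85.99 tilt 0.02 F [ 0.3  0.2 -0.5] w 0.289
turn 0.002 shift [ 0.0015 -0.0011  0.0275]
```

View pics/w32.png

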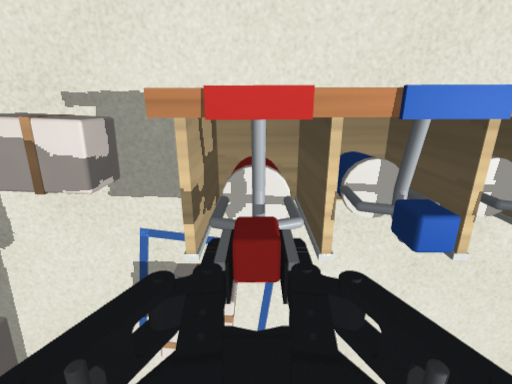

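Over the red hook. Lower; expected contact near TCP z 0.148.

```bash
python3 -m inch '0.0014 -0.0005 0.004 0 0 0 1;0 0 0.004 0 0 0 1;0 0 0.004 0 0 0 1;0 0 0.004 0 0 0 1;0 0 0.004 0 0 0 1;0 0 0.003 0 0 0 1;0 0 0.002 0 0 0 1;0 0 0.001 0 0 0 1;0 0 0 0 0 0 1;0 0 0 0 0 0 1'
python3 -c "
from h import *
need([.618,.2590,.149],-86.1)"
python3 -m inch '0 0 0.001 0 0 0 1;0 0 0.001 0 0 0 1;0 0 0 0 0 0 1;0 0 0 0 0 0 1'
python3 -c "
from h import *
need([.618,.2590,.149],-86.1)"
```

```text
time: 55.23
tool_pos: [0.618, 0.259, 0.1506]
tool_rot: [-0.0, 0.731, -0.682, 0.0]
contact_force: [-0.8, 0.3, -1.6]
gripper_width: 0.288
t 55.23 pos [0.618  0.259  0.1506] yaw -86.0 tilt 0.01 F [-0.8  0.3 -1.6] w 0.288
turn 0.0017 shift [-0.     -0.      0.0016]
time: 55.57
tool_pos: [0.6179, 0.259, 0.1486]
tool_rot: [-0.0, 0.731, -0.682, 0.0]
contact_force: [1.1, 0.7, -2.4]
gripper_width: 0.294
t 55.57 pos [0.6179 0.259  0.1486] yaw -86.0 tilt 0.01 F [ 1.1  0.7 -2.4] w 0.294
turn 0.0017 shift [-0.     -0.0001 -0.0004]
```

```bash
python3 -m inch '0 0 0.001 0 0 0 1;0 0 0 0 0 0 1;0 0 0 0 0 0 1'
python3 -c "
from h import *
need([.618,.2590,.149],-86.1)"
```

```text
time: 55.82
tool_pos: [0.618, 0.2591, 0.1482]
tool_rot: [-0.0, 0.731, -0.682, 0.0]
contact_force: [-1.0, -0.3, 1.5]
gripper_width: 0.294
t 55.82 pos [0.618  0.2591 0.1482] yaw -86.0 tilt 0.04 F [-1.  -0.3  1.5] w 0.294
turn 0.0017 shift [ 0.0001  0.     -0.0008]
```

Seated. Release and retreat.

```bash
python3 -m inch '0 0.0005 0 0 0 0 1;0 0 0 0 0 0 0.7;0 0 0 0 0 0 0.68;0 0 0 0 0 0 0.66;0 0 0 0 0 0 0.64;0 0 0 0 0 0 0.62;0 0 0 0 0 0 0.6;0 0 0 0 0 0 0.5;0 0 0 0 0 0 0.4;0 0 0 0 0 0 0.4'
python3 - <<'E'
from h import *
need([.618,.259,.149],-86.1)
im=grab_frame("wrist");cv2.imwrite("pics/w33.png",im)
E
python3 -m inch '0 0 -0.004 0 0 0 0.4;0 0 -0.008 0 0 0 0.4;0 0 -0.012 0 0 0 0.4;0 0 -0.016 0 0 0 0.4;0 0 -0.02 0 0 0 0.4;0 0 -0.025 0 0 0 0.4;0 0 -0.02 0 0 0 0.4;0 0.02 0 0 0 0 0.4;0 0.03 0 0 0 0 0.3;0 0.03 0 0 0 0 0.3'
python3 - <<'E'
from h import *
need([.49,-.0,.25],-86)
im=grab_frame("wrist");cv2.imwrite("pics/w34.png",im)
E
```

```text
time: 56.65
tool_pos: [0.6174, 0.2589, 0.1475]
tool_rot: [-0.0, 0.731, -0.682, -0.0]
contact_force: [0.2, -0.2, 0.1]
gripper_width: 0.602
t 56.65 pos [0.6174 0.2589 0.1475] yaw -86.0 tilt 0.0 F [ 0.2 -0.2  0.1] w 0.602
turn 0.0017 shift [-0.     -0.0006 -0.0015]
time: 57.53
tool_pos: [0.5376, 0.2534, 0.2548]
tool_rot: [-0.001, 0.731, -0.682, 0.001]
contact_force: [0.1, -0.5, 0.4]
gripper_width: 0.695
t 57.53 pos [0.5376 0.2534 0.2548] yaw -86.04 tilt 0.17 F [ 0.1 -0.5  0.4] w 0.695
turn -0.0006 shift [0.2494 0.0651 0.0048]
```

View pics/w33.png

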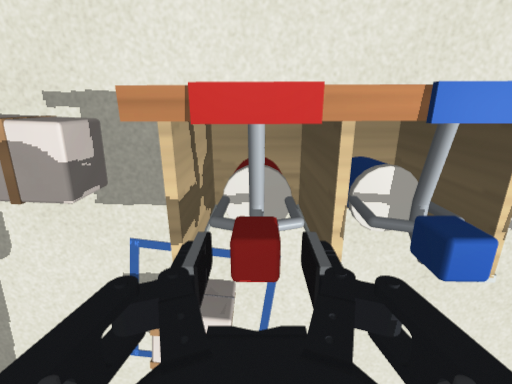

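View pics/w34.png

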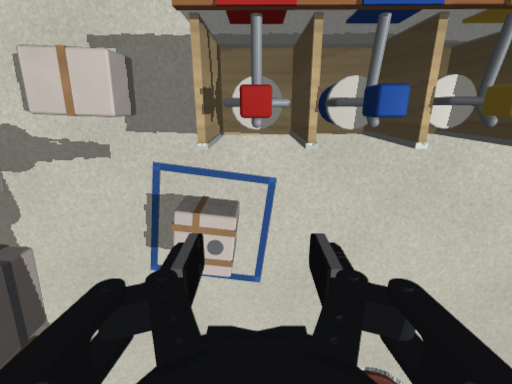

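```bash
python3 -m inch '0.01 0.02 0 0 0 0 0.3;0.025 0.02 0 0 0 0 0.3;0.03 0.02 0 0 0 0 0.3;0.03 0.02 0 0 0 0 0.3;0.03 0.02 0 0 0 0 0.3;0.03 0.02 0 0 0 0 0.3;0.03 0 0 0 0 0 0.3;0.03 0 0 0 0 0 0.3;0.03 0 0 0 0 0 0.3;0.03 0 0 0 0 0 0.3'
python3 -m inch '0.03 0 0 0 0 0 0.3;0.03 0 0 0 0 0 0.3;0.03 0 0 0 0 0 0.3;0.03 0 0 0 0 0 0.3;0.02 0 0 0 0 0 0.3;0 0 0 0 0 0 0.3'
python3 - <<'E'
from h import *
im=grab_frame("top");cv2.imwrite("pics/t40f.png",im);crop("t40",im,110,120,310,290,4)
im=grab_frame("side");crop("s40",im,125,90,385,290,3)
E
```

```text
time: 58.42
tool_pos: [0.4372, -0.0309, 0.2545]
tool_rot: [-0.001, 0.731, -0.682, 0.001]
contact_force: [1.1, 0.6, 0.0]
gripper_width: 0.701
time: 58.92
tool_pos: [0.447, -0.1723, 0.2539]
tool_rot: [0.0, 0.73, -0.684, 0.001]
contact_force: [-1.1, 0.6, 0.5]
gripper_width: 0.7
```

View pics/t40.png

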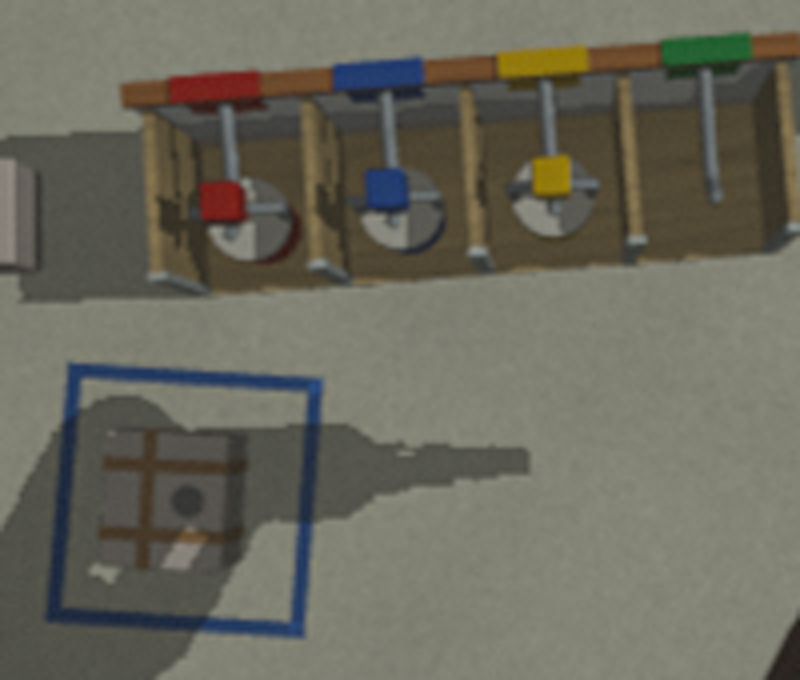

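View pics/s40.png

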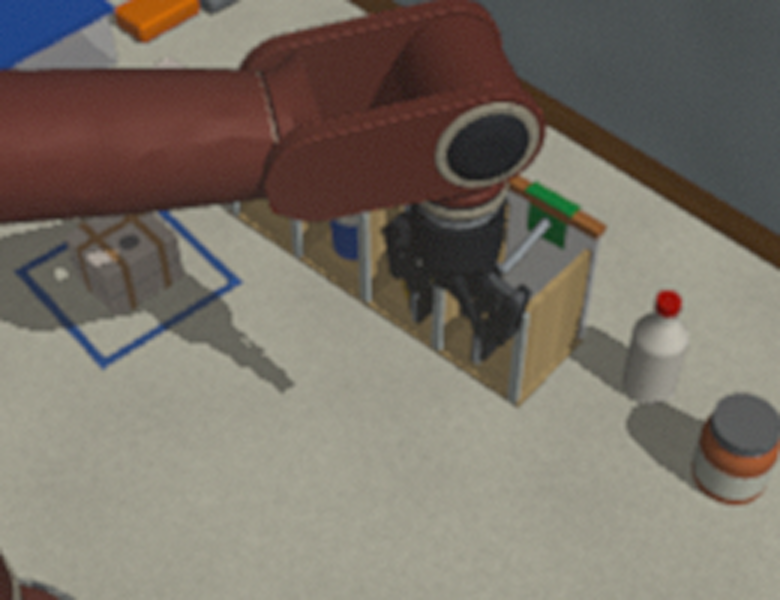

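```bash
python3 - <<'E'
from h import *
t=camera_info("top");im=cv2.imread("pics/t40f.png")
T=lambda X,Y:((X+.5)/4-.5+110,(Y+.5)/4-.5+120)
m=np.array([plane(t,T(*c),.075)[:2] for c in((107,429),(234,434),(224,571),(98,566))])
print("mould",m.mean(0))
k=np.array([plane(t,T(*c),0)[:2] for c in((70,365),(322,380),(303,636),(47,620))]);print("mark",k.mean(0))
i0=cv2.imread("pics/top0.png")
for n,(a,b,c,d) in dict(bottle=(320,120,350,160),jar=(360,130,400,170),small=(70,155,125,195)).items():
    print(n,cv2.absdiff(im,i0)[b:d,a:c].mean())
print("blocks",blobs(im,"red"),blobs(im,"blue"),blobs(im,"yellow"))
for c,uv in(("red",(110+222/4,120+201/4)),("blue",(110+387/4,120+188/4)),("yellow",(110+552/4,120+175/4))):print(c,plane(t,uv,.2))
E
```

```text
mould [0.4134671  0.31879999]
mark [0.4097626  0.32193069]
bottle 10.507222222222222
jar 10.764375
small 11.697424242424242
blocks [([340.3, 132.2], [336, 128, 9, 9, 61]), ([163.0, 141.3], [152, 138, 23, 8, 137]), ([164.8, 169.9], [160, 165, 11, 10, 92])] [([204.0, 138.2], [194, 135, 21, 8, 132]), ([17.4, 197.9], [0, 163, 37, 72, 2572]), ([206.4, 166.9], [202, 162, 10, 10, 91]), ([153.9, 244.1], [122, 211, 68, 68, 503])] [([245.0, 135.1], [234, 131, 23, 9, 155]), ([247.5, 163.3], [243, 158, 10, 11, 100])]
red [0.61415285 0.25351792 0.2       ]
blue [0.62237924 0.14481758 0.2       ]
yellow [0.63061239 0.03602792 0.2       ]
```

```bash
python3 -m inch '0 0 0 0 0 0 0.3;0 0 0 0 0 0 0.3;0 0 0 0 0 0 0.3;0 0 0 0 0 0 0.3;0 0 0 0 0 0 0.3;0 0 0 0 0 0 0.3;0 0 0 0 0 0 0.3;0 0 0 0 0 0 0.3;0 0 0 0 0 0 0.3;0 0 0 0 0 0 0.3'
python3 - <<'E'
from h import *
a=cv2.imread("pics/t40f.png");b=grab_frame("top");i0=cv2.imread("pics/top0.png")
d=cv2.absdiff(a,b)
print("cab",d[120:190,140:310].mean(),"mould",d[200:280,120:190].mean(),"bg",d[300:370,100:200].mean())
d0=cv2.absdiff(b,i0);print("bg0",d0[20:60,100:300].mean(),d0[120:160,320:350].mean(),d0[130:170,360:400].mean(),d0[155:195,70:125].mean())
for c in("red","blue","yellow"):print(c,[x[0] for x in blobs(b,c)])
crop("t41",b,60,110,410,290,2.2)
E
```

```text
time: 59.85
tool_pos: [0.4468, -0.169, 0.2524]
tool_rot: [0.0, 0.731, -0.682, -0.0]
contact_force: [0.6, -0.8, 0.5]
gripper_width: 0.699
cab 1.3628011204481794 mould 1.5707738095238095 bg 1.5107142857142857
bg0 9.525458333333333 10.440555555555555 10.684791666666667 11.61590909090909
red [[340.2, 132.1], [163.2, 141.3], [164.8, 169.9]]
blue [[204.1, 138.2], [17.4, 197.9], [206.4, 166.9], [154.1, 244.3]]
yellow [[245.1, 135.1], [247.4, 163.4]]
```

View pics/t41.png

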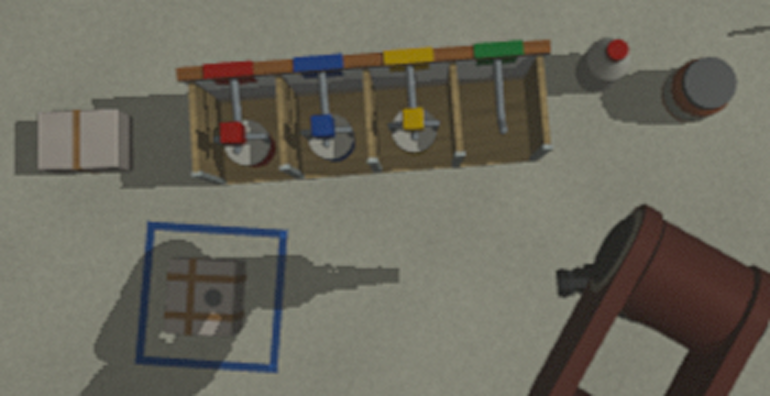

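Everything is still: the three pails are in their own bays, the mould is inside the square, and the bystanders are where they started (the difference from the first frame is the same overall brightness change as the background). Handing in.

```bash
python3 -c "
from plant import *
print(job_done())"
```

```text
the job is handed in; nothing more can be done
None
```

I slid the mould into the blue tape square, then hung the yellow, blue and red pails on their own hooks. There was no green pail on the bench. I handed the job in at about 60 s.

- **Mould:** after the yellow pail was hung, the mould was found knocked about 28 mm aside, so I pushed it back before going on. It ended about 5 mm from the middle of the square in the top view, fully inside the tape. I left it there. The top camera seemed to read a few mm off at height, so that figure is approximate.
- **Grasp:** my first try at the yellow pail closed just above its grip block. The fingers end about 25–30 mm short of the reported tool tip, so I went lower, and after that all three grips held.
- **Pails:** each one reached its hook seat about where expected. Two top frames about a second apart, taken before hand-in, show no movement beyond noise.
- **Walls and posts:** I saw no sign of touching the cabinet; the wrist force stayed under about 10 N in every reading.
- **Bystanders:** the bottle's cap had not moved by the pixels. The jar and the small mould showed no change beyond the overall brightness shift.

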